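Mix the settled tins and set the tin shaker

TASK

Get the bench tin shaker ready for a run: first turn the timer sleeve back to 0. Then take the closed tins on the bench one at a time, the largest first and the smallest last: turn each upside down, lid down, to loosen what has settled, and stand it upright on a free pad of the shaker's platform. When every tin is in, swing the retaining rail down all the way, and last of all set the timer sleeve to 6; leave the other things on the bench where they are.

Things in the scene. Friction and masses are not known exactly. Their poses are not given: they have to be found in the camera images.
- shaker: Tin shaker, fixed: low blue base 155 (x, from -0.065 to 0.09) x 350 (y) x 32 mm with an aluminium platform. Origin: centre of the underside, on the bench; x away from the robot, y along the platform, z up. The platform's floor, 112 (x) x 328 mm (y) inside, is 40 mm above the bench, with a lip 8 mm high all round. Three round black pads, 84 mm, level with the floor, at x = 0, y = -0.105, 0, 0.105 m: one tin each.
- rail (a joint): Hinge angle (rad) of the retaining rail, a hoop of 12 mm steel bar hinged at both ends of the shaker. 0 = standing straight up behind the tins (they can be loaded); grows as it swings over the tins towards the robot and down; 1.52 = stop, level in front of the tins (fully down). It stays where it is left (friction 0.5 N m, some 3 to 5 N at the handle).
- rail_hinge (a point): Point on the rail's hinge axis (which runs along the shaker's y), at the middle of the shaker: 58 mm behind its centre, 45 mm above the bench. Fixed.
- rail_handle (a point): Middle of the rail's handle: a black round grip 64 mm long along the shaker's y (rubber 16 mm, bar in it 12 mm), where the rail's cross bar sticks out past the shaker's +y end, 0.223 m along +y from rail_hinge. At rail = a it lies, from the hinge axis, 0.160 sin(a) m towards the shaker's -x and 0.160 cos(a) m up. Pinched from above, it can turn between the fingers.
- timer: Timer head, fixed: a grey box 150 x 150 x 46 mm with a round aluminium scale plate (radius 72 mm, top 52 mm above the bench) carrying the numerals 0 to 9. Origin: centre of the underside; z up. Numeral k lies in the direction -45 - 30 k degrees in the timer's own x-y plane (clockwise seen from above).
- sleeve (a joint): Angle (rad) of the timer sleeve, clockwise from above as it grows: the value v on the scale is at v x 0.5236 (0 at 0.0, 6 at 3.1416, 9 at 4.712; stops at 0 and 9). A click (detent) at each whole value holds it there with about 0.05 N m.
- sleeve_grip (a point): Point on the vertical axis of the timer sleeve at a good height to grip, 84 mm above the bench. The sleeve is a knurled dark steel collar 44 mm across, 50 mm tall (top 104 mm above the bench, foot on the scale plate); a white line on its top and a white pointer at its foot (4 mm high, reaching 39 mm from the axis) point at the set number.
- tin_large: The largest closed steel tin, 68 mm across and 80 mm tall, about 0.4 kg, paper band, pressed-in lid (it cannot open). Origin: centre of its underside; z points to the lid. It starts upright on the bench; absent in some runs.
- tin_middle: The middle closed tin, 60 mm across and 70 mm tall, about 0.28 kg; otherwise as the large one. Absent in some runs.
- tin_small: The smallest closed tin, 52 mm across and 60 mm tall, about 0.18 kg; otherwise as the large one. Absent in some runs.
- wrench: A spanner, 180 mm, lying on the bench; leave it.
- brush: A brush, 180 mm, lying on the bench; leave it.
- tape: A roll of grey tape, 96 mm across, 25 mm high; leave it.
- screwdriver: A screwdriver, 190 mm, lying on the bench; leave it.
- hammer: A hammer, 260 mm, lying on the bench; leave it.
- jar: A clear jar with a dark cap, 70 mm across and 100 mm tall, behind the shaker (not one of the tins); leave it.
- level: An aluminium spirit level, 220 x 30 x 45 mm, behind the shaker; leave it.

How it is judged:
By the outcome, as a careful person would: the job done as asked, in the order asked, and still so for the second after the job is handed in, with the robot touching nothing.
Of tin_large, tin_middle, tin_small only 2 to 3 are there at a start; the rules pass over those that are not, and their reading is None.
At some moment in a run one of tin_large, tin_middle, tin_small may be knocked a few centimetres aside while the robot is not near it.
It also fails if it takes over 210 s, if anything falls off the work surface, if the arm or the gripper's body presses on something with over 40 N, if the wrist force passes 120 N, or if a joint passes its speed limit or range.

ROBOT

A 6-joint arm with a two-finger parallel gripper is mounted at the origin on the work surface. World frame = base frame: x ahead of the robot, y to its left, z up, the work surface at z = 0. Lengths are in m, angles in rad, forces in N, time in s.
With the tool pointing down it reaches from about 0.35 to 0.85 m from the base axis. Payload 8.1 kg.
Tool frame: the origin (TCP) lies on the centre line of the jaws, within the pads' length; the fingertips stand robot.tips_ahead ahead of it and the grasp point (between the pads) lies 8 mm behind it (robot.tips_ahead is the distance from the TCP to the fingertips, in m); z points along the fingers, y is the direction in which the jaws open and shut (so a half turn about z gives the same grasp; the last joint's range is limited). The gripper opens to 93 mm and grips with 3 to 60 N. Pads are 15 mm wide; open, the fingers measure 128 mm over their backs; the gripper's body (75 mm by 188 mm) begins 65 mm behind the grasp point.
Start: joints at [-1.207, 0.13, 1.488, -0, 1.523, -0.085], TCP at [0.26, -0.541, 0.209] pointing down, gripper open.
Joint ranges: [-2.96, 2.96], [-0.89, 2.26], [0.02, 2.5], [-1.34, 4.48], [0, 2.73], [-2.66, 2.66]. Speed limits (rad/s): [2.39, 2.39, 2.79, 3.14, 3.14, 3.14].

INTERFACE

Orientations are given as a rotation vector (axis times angle).
In Python, from plant import monitor, eyes, job, robot gives the robot as it stands.
- The arm moves only by the tool servo_tool, never from a script. Its argument "plan" is a list that holds one entry, the list of rows, each a list of 7 numbers: the closure, from -1 (fully open) to 1 (shut), so that 0 is half open, then the shift along the world's x, y, z in mm, then the turn, a rotation vector about the world's x, y, z in rad. In form: [[[hand, dx, dy, dz, ax, ay, az], ...]]. A call has 1 to 12 rows; each row shifts and turns the commanded pose from where the row before left it; what a row does not reach is not made up. A row lasts 1/10 s, in which the tool goes at most 50 mm and 8.59 degrees, less where a joint would pass 70% of its speed; a pose out of reach is approached as far as the arm can. A call with a gripper value outside its range is refused whole. The fingers move at their own pace and stop on an object; "force" is the grip in N (left out, the last holds). Time passes only in rows, so rows that do not move let the fingers close. It gives the time, the measured TCP pose, the force and the opening at its end, in the units of the state.
- monitor.read_state(): the state, without advancing time (a new reading comes with each control period).
- eyes.read_camera(name): name is "scene" or "top" or "wrist"; returns the picture (400x640x3 uint8, red, green, blue); there is no depth.
- eyes.camera_info(name): a dict with "mtx" (3x3 intrinsics, pixels), "R" (3x3) and "t" (3): a world point X has camera coordinates R X + t. Camera axes: x right, y down, z forward; pixel columns grow to the right and rows downward; lengths in m; the calibration is good to about 2 mm. A picture is of the moment at which its call begins: read the wrist's pose just before it. camera_info takes no time and is no camera call; for the wrist camera it gives the pose at the moment of the call.
- job.close_job(): hands the job in, once; it reports no verdict.
The state is a dict: "t": time; "q": joint angles; "dq": joint speeds; "joint_torque": joint torques, N m; "tool_pos": TCP position; "orientation": TCP orientation; "force": force on the tool from outside, world axes, zero at the start; "wrist_torque": the same for the moment, N m; "opening": finger opening in m.
Only numpy, scipy, OpenCV 4.12 (cv2) and the standard library are available. Lean on these libraries where they do the work, as an engineer would, in place of code of your own. Each camera call takes 0.05 s, during which the arm holds its last target. There are 200 camera calls.

## Working session

There is one attempt and no reset: what is moved stays moved. The work goes in short steps, Python scripts to look and compute and a tool call to move; the robot and the scene stay as the last step left them, time stands still between calls to the robot, and variables do not carry over. Pictures are saved under pics/ and viewed, about 12 in all and at most 16, crops included, and the job is handed in when it is done.

Besides the shell and the picture viewer there is one more tool, called by a JSON object that holds its "method" and its "body". servo_tool: Moves the arm, as the interface text tells. Its arguments: {"type":"object","properties":{"plan":{"type":"array"},"force":{"type":"number"}},"required":["plan"]}

```bash
ls; mkdir -p pics; python3 - <<'E'
from plant import monitor, eyes, job, robot
import cv2,numpy as np
s=monitor.read_state();print(s);print(robot.tips_ahead)
for n in("top","scene"):
    im=eyes.read_camera(n);cv2.imwrite(f"pics/{n}0.png",im[...,::-1])
    c=eyes.camera_info(n);print(n,c)
E
```

```text
pics
{'t': 0.0, 'q': array([-1.20741082e+00,  1.31188140e-01,  1.48928393e+00,  2.02317996e-05,
        1.52298470e+00, -8.53657922e-02]), 'dq': array([ 0.00053713, -0.00015462,  0.00068649,  0.00170946,  0.00141165,
        0.00111214]), 'joint_torque': array([ 2.26295386e-03, -5.59831703e+01, -4.91757810e+01,  7.69509422e-02,
        3.52764514e-02, -1.58348134e-04]), 'tool_pos': array([ 0.26014025, -0.54001967,  0.2081688 ]), 'orientation': array([-3.06104076e+00, -6.98584266e-01,  3.74074931e-04]), 'force': array([-0.27964928, -0.39219521, -0.39626377]), 'wrist_torque': array([-0.04916808,  0.02796604, -0.02932633]), 'opening': 0.09314691910449967}
0.011
top {'mtx': array([[370.56475096,   0.        , 320.64364243],
       [  0.        , 370.56475096, 204.36784213],
       [  0.        ,   0.        ,   1.        ]]), 'R': array([[ 0.02728485, -0.99961629, -0.00477672],
       [-0.99380639, -0.0266107 , -0.10789225],
       [ 0.10772374,  0.00769096, -0.99415112]]), 't': array([0.01670995, 0.6084401 , 1.22128634])}
scene {'mtx': array([[482.97578364,   0.        , 320.02384776],
       [  0.        , 482.97578364, 204.53559209],
       [  0.        ,   0.        ,   1.        ]]), 'R': array([[ 0.11964582,  0.99280613,  0.00456785],
       [ 0.6390858 , -0.07349544, -0.76561594],
       [-0.75977248,  0.09452199, -0.64328172]]), 't': array([-0.09108619, -0.26100735,  1.67529374])}
```

View pics/top0.png

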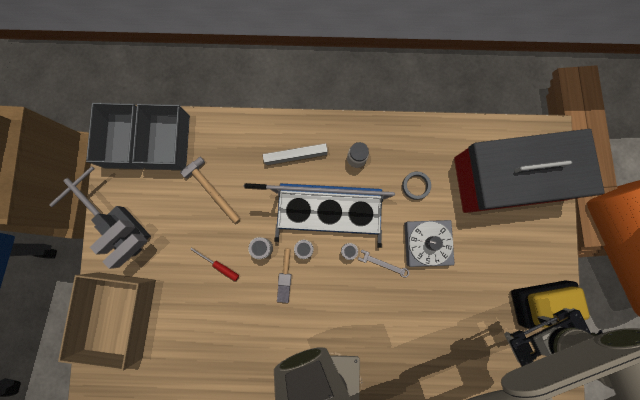

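View pics/scene0.png

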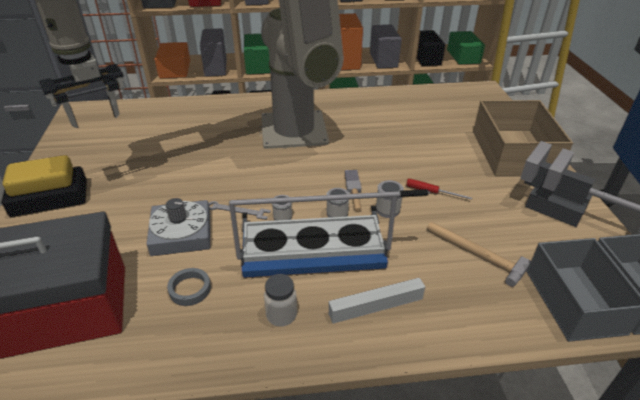

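```bash
cat > h.py <<'E'
from plant import monitor, eyes, job, robot
import cv2,numpy as np
from scipy.spatial.transform import Rotation as Rn
def ray(c,u,v,z):
    d=c['R'].T@np.linalg.inv(c['mtx'])@np.array([u,v,1.]);o=-c['R'].T@c['t']
    return o+d*(z-o[2])/d[2]
def proj(c,X):
    p=c['mtx']@(c['R']@np.asarray(X)+c['t']);return p[:2]/p[2]
def st():
    s=monitor.read_state();R=Rn.from_rotvec(s['orientation']).as_matrix()
    print('t%.2f'%s['t'],'p',s['tool_pos'].round(4),'rv',s['orientation'].round(3),'F',s['force'].round(1),'op',round(s['opening'],4),'q',s['q'].round(2),'\nR',R.round(3).tolist());return s
E
python3 - <<'E'
from h import *
c=eyes.camera_info("top");im=cv2.imread("pics/top0.png")
print("timer",ray(c,432,243,.104))
for n,u,v,h in(("L",260,246,.08),("M",303.5,247.5,.07),("S",349,251,.06)):print(n,ray(c,u,v,h))
for u,v in((298,210),(330,212),(361,213)):print("pad",ray(c,u,v,.04))
cr=im[170:310,240:470];cv2.imwrite("pics/crop.png",cv2.resize(cr,None,fx=3.45,fy=3.45,interpolation=cv2.INTER_CUBIC))
E
```

```text
timer [ 0.48703853 -0.32157669  0.104     ]
L [0.46263809 0.22432549 0.08      ]
M [0.46157907 0.08461417 0.07      ]
S [ 0.45420087 -0.06380568  0.06      ]
pad [0.58593232 0.10865334 0.04      ]
pad [0.58207713 0.00098565 0.04      ]
pad [ 0.58150482 -0.10306356  0.04      ]
```

View pics/crop.png

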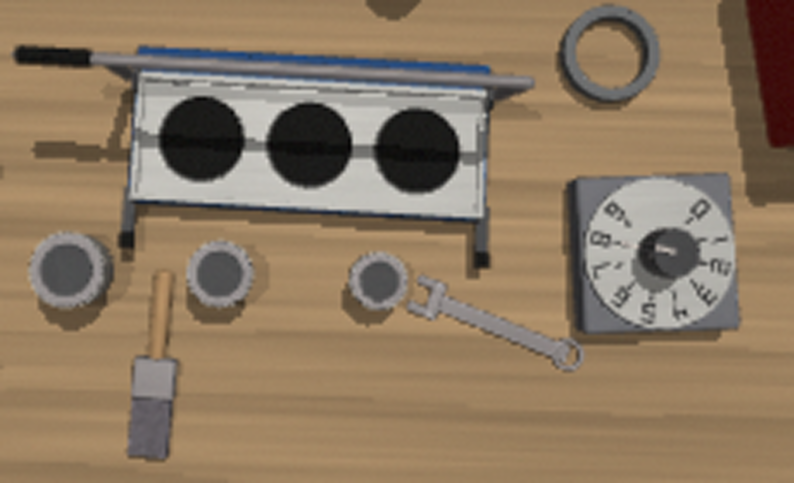

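{"method": "servo_tool", "body": {"plan": [[[-1, 25, 25, 8, 0, 0, 0], [-1, 25, 25, 8, 0, 0, 0], [-1, 25, 25, 8, 0, 0, 0], [-1, 25, 25, 8, 0, 0, 0], [-1, 25, 25, 8, 0, 0, 0], [-1, 25, 25, 0, 0, 0, 0], [-1, 25, 25, 0, 0, 0, 0], [-1, 25, 25, 0, 0, 0, 0], [-1, 20, 20, 0, 0, 0, 0], [-1, 0, 0, 0, 0, 0, 0], [-1, 0, 0, 0, 0, 0, 0]]], "force": 20}}

```text
t: 1.2
tool_pos: [0.4803, -0.3201, 0.2487]
orientation: [-3.062, -0.701, 0.001]
force: [0.4, 0.3, 0.2]
opening: 0.0932
```

```bash
python3 - <<'E'
from h import *
s=st();im=eyes.read_camera("wrist");c=eyes.camera_info("wrist");cv2.imwrite("pics/w1.png",im[...,::-1])
print('cam',-c['R'].T@c['t'],c['mtx'][0,0],c['R'].round(2).tolist())
np.savez('w1.npz',**c)
print(proj(c,[.487,-.3216,.104]),proj(c,[.454,-.064,.06]))
E
```

```text
t1.20 p [ 0.4803 -0.3201  0.2487] rv [-3.062e+00 -7.010e-01  1.000e-03] F [0.4 0.3 0.2] op 0.0932 q [-0.68  0.06  1.5  -0.    1.59  0.44] 
R [[0.9, 0.435, -0.001], [0.435, -0.9, 0.0], [-0.001, -0.001, -1.0]]
cam [ 0.53974052 -0.29360934  0.42358831] 286.4780692285859 [[0.43, -0.9, 0.0], [-0.87, -0.42, 0.24], [-0.21, -0.1, -0.97]]
[319.60539104 181.22034506] [116.34143415 107.98594858]
```

View pics/w1.png

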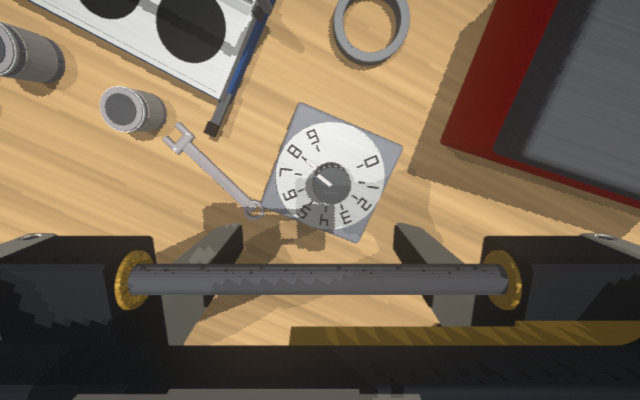

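```bash
python3 - <<'E'
from h import *
im=cv2.imread("pics/w1.png")
cv2.imwrite("pics/c1.png",cv2.resize(im[90:250,250:410],None,fx=3.7,fy=3.7,interpolation=cv2.INTER_CUBIC))
E
```

```text
(no output)
```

View pics/c1.png

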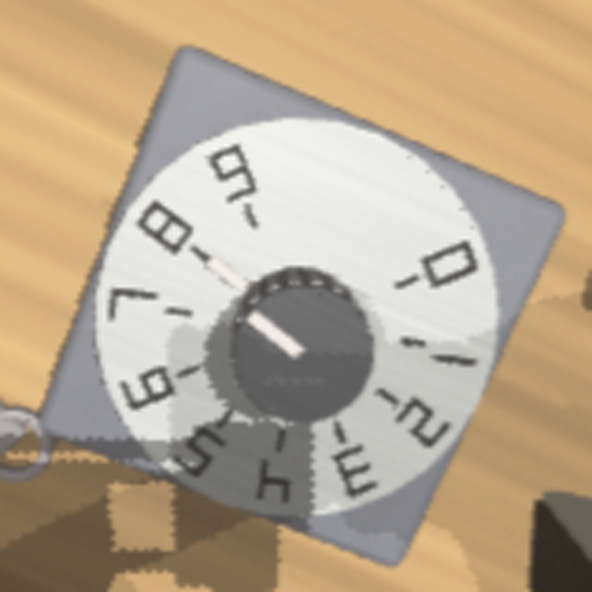

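```bash
python3 - <<'E'
from h import *
c=dict(np.load('w1.npz'))
ct=ray(c,332.2,185.5,.104);pl=ray(c,330,176,.052);print('sleeve',ct,pl)
t=eyes.camera_info("top")
print('top',ray(t,432,243.2,.104))
print('box bottom corner',ray(c,442,145,0),ray(t,469,212,0))
for h in(.1,.15,.2):print(h,ray(c,493,152,h),ray(t,468,210,h))
E
```

```text
sleeve [ 0.48876337 -0.33665647  0.104     ] [ 0.49059394 -0.33541114  0.052     ]
top [ 0.48641131 -0.32157351  0.104     ]
box bottom corner [ 0.59549637 -0.46809899  0.        ] [ 0.59852603 -0.48042181  0.        ]
0.1 [ 0.60051333 -0.48245977  0.1       ] [ 0.59501659 -0.43796593  0.1       ]
0.15 [ 0.59112288 -0.45327911  0.15      ] [ 0.58983117 -0.41841005  0.15      ]
0.2 [ 0.58173242 -0.42409844  0.2       ] [ 0.58464575 -0.39885416  0.2       ]
```

{"method": "servo_tool", "body": {"plan": [[[-1, 2, -3, 0, 0, 0, -0.1375], [-1, 2, -3, 0, 0, 0, -0.1375], [-1, 2, -3, 0, 0, 0, -0.1375], [-1, 2, -3, 0, 0, 0, -0.1375], [-1, 2, -3, 0, 0, 0, -0.1375], [-1, 0, 0, 0, 0, 0, -0.1375], [-1, 0, 0, 0, 0, 0, -0.1375], [-1, 0, 0, 0, 0, 0, -0.1375], [-1, 0, 0, 0, 0, 0, -0.1375], [-1, 0, 0, 0, 0, 0, -0.1375], [-1, 0, 0, 0, 0, 0, -0.1375], [-1, 0, 0, 0, 0, 0, -0.1375]]]}}

```text
t: 2.45
tool_pos: [0.4892, -0.3369, 0.2491]
orientation: [2.585, -1.785, -0.001]
force: [-0.3, -0.0, 0.6]
opening: 0.0928
```

{"method": "servo_tool", "body": {"plan": [[[-1, 0, 0, -40, 0, 0, 0], [-1, 0, 0, -40, 0, 0, 0], [-1, 0, 0, -40, 0, 0, 0], [-1, 0, 0, -30, 0, 0, 0], [-1, 0, 0, -20, 0, 0, 0], [-0.1, 0, 0, -2, 0, 0, 0], [0.2, 0, 0, 0, 0, 0, 0], [0.4, 0, 0, 0, 0, 0, 0], [0.5, 0, 0, 0, 0, 0, 0], [0.5, 0, 0, 0, 0, 0, 0], [0.5, 0, 0, 0, 0, 0, 0]]], "force": 20}}

```text
t: 3.55
tool_pos: [0.4908, -0.3359, 0.0782]
orientation: [2.592, -1.775, 0.002]
force: [0.2, 0.9, 0.0]
opening: 0.0492
```

```bash
python3 - <<'E'
from h import *
st();print(monitor.read_state()['wrist_torque'])
E
```

```text
t3.55 p [ 0.4908 -0.3359  0.0782] rv [ 2.592e+00 -1.775e+00  2.000e-03] F [0.2 0.9 0. ] op 0.0492 q [-0.69  0.21  1.64 -0.    1.29  2.09] 
R [[0.361, -0.932, 0.001], [-0.932, -0.361, -0.001], [0.001, -0.001, -1.0]]
[ 0.16494389 -0.09401216  0.01116199]
```

Close on it, then turn +4.19 rad (counter-clockwise).

{"method": "servo_tool", "body": {"plan": [[[0.7, 0, 0, 0, 0, 0, 0], [0.7, 0, 0, 0, 0, 0, 0], [0.7, 0, 0, 0, 0, 0, 0], [0.7, 0, 0, 0, 0, 0, 0.05], [0.7, 0, 0, 0, 0, 0, 0.05]]], "force": 25}}

```text
t: 4.05
tool_pos: [0.4892, -0.3366, 0.0779]
orientation: [2.677, -1.641, -0.001]
force: [-7.2, -2.6, 4.6]
opening: 0.0433
```

{"method": "servo_tool", "body": {"plan": [[[0.7, -1, -0.5, 0, 0, 0, 0.14], [0.7, 0, 0, 0, 0, 0, 0.14], [0.7, 0, 0, 0, 0, 0, 0.14], [0.7, 0, 0, 0, 0, 0, 0.14], [0.7, 0, 0, 0, 0, 0, 0.14], [0.7, 0, 0, 0, 0, 0, 0.14], [0.7, 0, 0, 0, 0, 0, 0.14], [0.7, 0, 0, 0, 0, 0, 0.14], [0.7, 0, 0, 0, 0, 0, 0.14], [0.7, 0, 0, 0, 0, 0, 0.14], [0.7, 0, 0, 0, 0, 0, 0.14], [0.7, 0, 0, 0, 0, 0, 0.14]]]}}

```text
t: 5.25
tool_pos: [0.4902, -0.3327, 0.0779]
orientation: [-3.003, -0.906, -0.003]
force: [-1.5, 17.1, 10.3]
opening: 0.0438
```

{"method": "servo_tool", "body": {"plan": [[[0.7, 0, 0, 0, 0, 0, 0.14], [0.7, 0, 0, 0, 0, 0, 0.14], [0.7, 0, 0, 0, 0, 0, 0.14], [0.7, 0, 0, 0, 0, 0, 0.14], [0.7, 0, 0, 0, 0, 0, 0.14], [0.7, 0, 0, 0, 0, 0, 0.14], [0.7, 0, 0, 0, 0, 0, 0.14], [0.7, 0, 0, 0, 0, 0, 0.14], [0.7, 0, 0, 0, 0, 0, 0.14], [0.7, 0, 0, 0, 0, 0, 0.14], [0.7, 0, 0, 0, 0, 0, 0.14], [0.7, 0, 0, 0, 0, 0, 0.14]]]}}

```text
t: 6.45
tool_pos: [0.4864, -0.3322, 0.0778]
orientation: [-1.329, -2.836, -0.005]
force: [-20.6, 18.9, 24.3]
opening: 0.0432
```

{"method": "servo_tool", "body": {"plan": [[[0.7, 0, 0, 0, 0, 0, 0.14], [0.7, 0, 0, 0, 0, 0, 0.14], [0.7, 0, 0, 0, 0, 0, 0.14], [0.7, 0, 0, 0, 0, 0, 0.14], [0.7, 0, 0, 0, 0, 0, 0.14], [0.7, 0, 0, 0, 0, 0, 0.05], [0.7, 0, 0, 0, 0, 0, 0], [0.7, 0, 0, 0, 0, 0, 0]]]}}

```text
t: 7.25
tool_pos: [0.4857, -0.3337, 0.0777]
orientation: [-0.207, -3.127, -0.007]
force: [-21.3, 12.8, 20.5]
opening: 0.0433
```

```bash
python3 - <<'E'
from h import *
st();print(monitor.read_state()['wrist_torque'])
E
```

```text
t7.25 p [ 0.4857 -0.3337  0.0777] rv [-0.207 -3.127 -0.007] F [-21.3  12.8  20.5] op 0.0433 q [-0.69  0.21  1.65 -0.    1.3  -2.13] 
R [[-0.991, 0.132, -0.008], [0.132, 0.991, 0.005], [0.008, 0.004, -1.0]]
[2.57235827 3.64260534 0.08959007]
```

{"method": "servo_tool", "body": {"plan": [[[0.2, 0, 0, 0, 0, 0, 0], [-0.2, 0, 0, 0, 0, 0, 0], [-0.6, 0, 0, 0, 0, 0, 0], [-1, 0, 0, 0, 0, 0, 0], [-1, 0, 0, 40, 0, 0, 0], [-1, 0, 0, 40, 0, 0, -0.1], [-1, 0, 0, 40, 0, 0, -0.14], [-1, 0, 0, 40, 0, 0, -0.14], [-1, 0, 0, 0, 0, 0, -0.14], [-1, 0, 0, 0, 0, 0, -0.14], [-1, 0, 0, 0, 0, 0, -0.14], [-1, 0, 0, 0, 0, 0, 0]]]}}

```text
t: 8.45
tool_pos: [0.4895, -0.3362, 0.2373]
orientation: [1.416, 2.804, -0.0]
force: [0.0, 0.1, -0.4]
opening: 0.093
```

```bash
python3 - <<'E'
from h import *
s=st();c=eyes.camera_info("wrist");im=eyes.read_camera("wrist")[...,::-1];np.savez('w2.npz',**c);cv2.imwrite("pics/w2full.png",im)
u,v=proj(c,[.489,-.335,.1]);print(u,v);u,v=int(u),int(v)
a,b=max(v-80,0),max(u-80,0);print(a,b)
cv2.imwrite("pics/c2.png",cv2.resize(im[a:a+160,b:b+160],None,fx=3.7,fy=3.7,interpolation=cv2.INTER_CUBIC))
E
```

```text
t8.45 p [ 0.4895 -0.3362  0.2373] rv [ 1.416  2.804 -0.   ] F [ 0.   0.1 -0.4] op 0.093 q [-0.69  0.1   1.47  0.    1.57 -1.32] 
R [[-0.594, 0.805, 0.0], [0.805, 0.594, -0.0], [-0.0, 0.0, -1.0]]
318.2753282424734 185.08426343225514
105 238
```

View pics/c2.png

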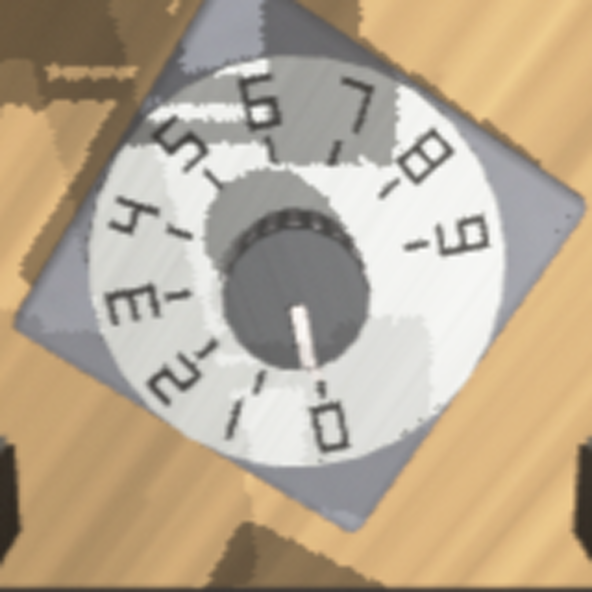

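{"method": "servo_tool", "body": {"plan": [[[-1, -3, 46, 5, 0, 0, 0.08], [-1, -3, 46, 5, 0, 0, 0.08], [-1, -3, 46, 5, 0, 0, 0.08], [-1, -3, 46, 5, 0, 0, 0.08], [-1, -3, 46, 5, 0, 0, 0.08], [-1, -3, 46, 5, 0, 0, 0.08], [-1, -3, 46, 0, 0, 0, 0.08], [-1, -3, 46, 0, 0, 0, 0.08], [-1, -3, 46, 0, 0, 0, 0.08], [-1, -3, 46, 0, 0, 0, 0.08], [-1, 0, 46, 0, 0, 0, 0.08], [-1, 0, 46, 0, 0, 0, 0.055]]]}}

```text
t: 9.7
tool_pos: [0.4591, 0.2179, 0.2675]
orientation: [-0.016, 3.141, 0.0]
force: [0.8, -0.6, -0.6]
opening: 0.0934
```

{"method": "servo_tool", "body": {"plan": [[[-1, 0, 0, 0, 0, 0, 0], [-1, 0, 0, 0, 0, 0, 0]]]}}

```text
t: 9.9
tool_pos: [0.459, 0.2168, 0.2669]
orientation: [0.012, -3.141, 0.001]
force: [-0.5, -0.4, 0.3]
opening: 0.0932
```

```bash
python3 - <<'E'
from h import *
s=st();c=eyes.camera_info("wrist");im=eyes.read_camera("wrist")[...,::-1];np.savez('w3.npz',**c);cv2.imwrite("pics/w3.png",im)
t=eyes.camera_info("top")
for n,u,v,h in(("L",259.7,248.3,.08),("M",303.8,249.1,.07),("S",350.1,251.2,.06)):
  p=ray(t,u,v,h);print(n,p,proj(c,p))
for u,v in((202,139),(310,144),(417.5,150.5)):print("pad",ray(t,240+u/3.45,170+v/3.45,.04))
print('bracket',ray(t,276.8,240.4,.05))
E
```

```text
t9.90 p [0.459  0.2168 0.2669] rv [ 1.200e-02 -3.141e+00  1.000e-03] F [-0.5 -0.4  0.3] op 0.0932 q [ 0.34 -0.14  1.65 -0.    1.63 -1.24] 
R [[-1.0, -0.008, -0.0], [-0.008, 1.0, -0.001], [0.0, -0.001, -1.0]]
L [0.45526251 0.22496071 0.08      ] [325.56330278 176.40204604]
M [0.45645511 0.08347528 0.07      ] [217.53974868 175.17890063]
S [ 0.45365119 -0.06740719  0.06      ] [107.5999639  171.01759612]
pad [0.58500433 0.10676947 0.04      ]
pad [0.58294295 0.00149368 0.04      ]
pad [ 0.57940865 -0.10314475  0.04      ]
bracket [0.48228411 0.17461918 0.05      ]
```

View pics/w3.png

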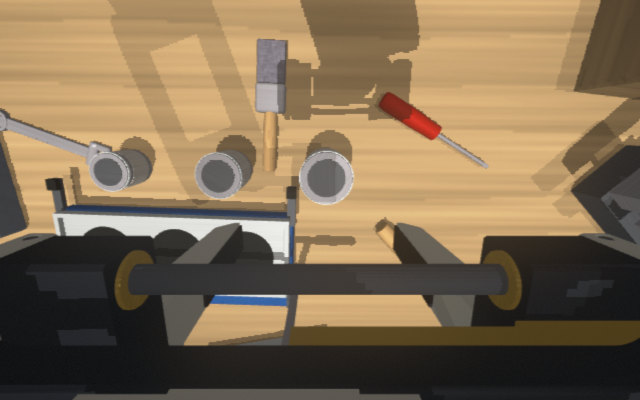

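{"method": "servo_tool", "body": {"plan": [[[-1, -2, 9, -30, 0, 0, -0.1], [-1, 0, 0, -40, 0, 0, -0.1], [-1, 0, 0, -40, 0, 0, -0.1], [-1, 0, 0, -40, 0, 0, 0], [-1, 0, 0, -40, 0, 0, 0], [-1, 0, 0, -25, 0, 0, 0], [-1, 0, 0, -10, 0, 0, 0], [-0.5, 0, 0, 0, 0, 0, 0], [-0.2, 0, 0, 0, 0, 0, 0], [0.2, 0, 0, 0, 0, 0, 0], [0.2, 0, 0, 0, 0, 0, 0], [0.2, 0, 0, 0, 0, 0, 0]]], "force": 25}}

```text
t: 11.15
tool_pos: [0.4591, 0.2257, 0.0443]
orientation: [0.465, 3.103, 0.003]
force: [0.2, 1.3, 7.0]
opening: 0.0674
```

{"method": "servo_tool", "body": {"plan": [[[0.2, 0, 0, 0, 0, 0, 0], [0.2, 0, 0, 0, 0, 0, 0], [0.2, 0, 0, 10, 0, 0, 0], [0.2, 0, 0, 10, 0, 0, 0]]], "force": 35}}

```text
t: 11.55
tool_pos: [0.4565, 0.2246, 0.0623]
orientation: [-0.465, -3.105, 0.002]
force: [0.2, -0.1, -4.9]
opening: 0.0674
```

{"method": "servo_tool", "body": {"plan": [[[0.2, 0, 0, 40, 0, 0, 0.06], [0.2, 0, 0, 40, 0, 0, 0.06], [0.2, 0, 0, 40, 0, 0, 0.06], [0.2, 0, -20, 40, 0, 0, 0.06], [0.2, 0, -25, 40, 0, 0, 0.06], [0.2, 0, -30, 30, 0, 0, 0], [0.2, 0, -30, 20, 0, 0, 0], [0.2, 0, -30, 10, 0, 0, 0], [0.2, 0, -30, 10, 0, 0, 0], [0.2, 0, -30, 0, 0, 0, 0], [0.2, 0, -30, 0, 0, 0, 0], [0.2, 0, 0, 0, 0, 0, 0]]]}}

```text
t: 12.75
tool_pos: [0.4568, -0.003, 0.3326]
orientation: [-0.002, -3.141, 0.002]
force: [0.7, -0.2, -3.7]
opening: 0.0676
```

```bash
python3 - <<'E'
from h import *
st()
E
```

```text
t12.75 p [ 0.4568 -0.003   0.3326] rv [-2.000e-03 -3.141e+00  2.000e-03] F [ 0.7 -0.2 -3.7] op 0.0676 q [-0.12 -0.28  1.65 -0.    1.77 -1.69] 
R [[-1.0, 0.001, -0.0], [0.001, 1.0, -0.001], [0.0, -0.001, -1.0]]
```

{"method": "servo_tool", "body": {"plan": [[[0.2, 0, 30, 2, 0.1, 0, 0], [0.2, 0, 30, 5, 0.1, 0, 0], [0.2, 0, 30, 8, 0.1, 0, 0], [0.2, 0, 0, 0, 0, 0, 0], [0.2, 0, 0, 0, 0, 0, 0]]]}}

```text
t: 13.25
tool_pos: [0.457, 0.0895, 0.3471]
orientation: [0.004, -3.107, -0.466]
force: [-0.3, -0.1, -3.7]
opening: 0.0675
```

```bash
python3 - <<'E'
from h import *
st()
E
```

```text
t13.25 p [0.457  0.0895 0.3471] rv [ 0.004 -3.107 -0.466] F [-0.3 -0.1 -3.7] op 0.0675 q [-0.16 -0.27  1.66  0.3   1.8  -1.67] 
R [[-1.0, -0.002, -0.0], [-0.002, 0.956, 0.294], [-0.0, 0.294, -0.956]]
```

{"method": "servo_tool", "body": {"plan": [[[0.2, 0, 44, 17, 0.14, 0, 0], [0.2, 0, 42, 23, 0.14, 0, 0], [0.2, 0, 38, 29, 0.14, 0, 0], [0.2, 0, 34, 34, 0.14, 0, 0], [0.2, 0, 28, 38, 0.14, 0, 0], [0.2, 0, 23, 42, 0.14, 0, 0], [0.2, 0, 17, 45, 0.14, 0, 0], [0.2, 0, 10, 46, 0.14, 0, 0], [0.2, 0, 4, 47, 0.14, 0, 0], [0.2, 0, -3, 47, 0.14, 0, 0], [0.2, 0, -9, 47, 0.14, 0, 0], [0.2, 0, -16, 45, 0.14, 0, 0]]]}}

```text
t: 14.45
tool_pos: [0.4568, 0.3022, 0.808]
orientation: [-0.003, 1.721, 2.628]
force: [-0.7, 1.1, -3.1]
opening: 0.068
```

```bash
python3 - <<'E'
from h import *
st()
E
```

```text
t14.45 p [0.4568 0.3022 0.808 ] rv [-0.003  1.721  2.628] F [-0.7  1.1 -3.1] op 0.068 q [-0.23 -0.27  1.77  2.    1.75 -1.41] 
R [[-1.0, -0.001, -0.001], [-0.001, -0.4, 0.917], [-0.002, 0.917, 0.4]]
```

Works well; second half to fully inverted.

{"method": "servo_tool", "body": {"plan": [[[0.2, 0, -22, 42, 0.14, 0, 0], [0.2, 0, -28, 39, 0.14, 0, 0], [0.2, 0, -33, 35, 0.14, 0, 0], [0.2, 0, -37, 30, 0.14, 0, 0], [0.2, 0, -41, 24, 0.14, 0, 0], [0.2, 0, -44, 18, 0.14, 0, 0], [0.2, 0, -46, 12, 0.14, 0, 0], [0.2, 0, -47, 5, 0.14, 0, 0], [0.2, 0, -10, 0, 0.03, 0, 0], [0.2, 0, 0, 0, 0, 0, 0], [0.2, 0, 0, 0, 0, 0, 0], [0.2, 0, 0, 0, 0, 0, 0]]]}}

```text
t: 15.65
tool_pos: [0.4573, -0.0051, 1.0123]
orientation: [-0.0, 0.022, 3.14]
force: [0.2, 0.5, -4.1]
opening: 0.0679
```

```bash
python3 - <<'E'
from h import *
st();cv2.imwrite("pics/s4.png",eyes.read_camera("scene")[...,::-1])
E
```

```text
t15.65 p [ 0.4573 -0.0051  1.0123] rv [-0.     0.022  3.14 ] F [ 0.2  0.5 -4.1] op 0.0679 q [-0.14 -0.27  1.82  3.13  1.55 -1.44] 
R [[-1.0, -0.002, -0.0], [0.002, -1.0, 0.014], [-0.0, 0.014, 1.0]]
```

View pics/s4.png

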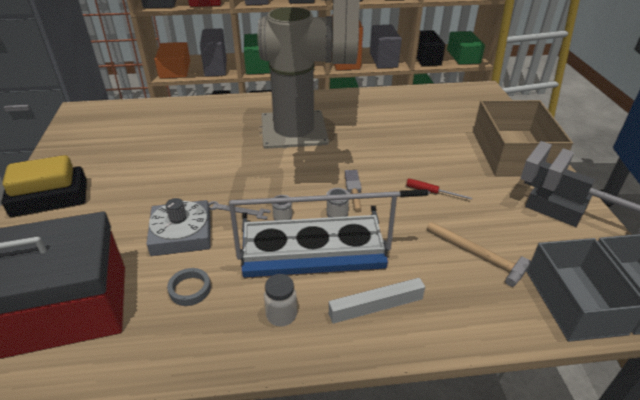

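{"method": "servo_tool", "body": {"plan": [[[0.2, 0, 0, 0, 0, 0, 0], [0.2, 0, 0, 0, 0, 0, 0], [0.2, 0, 10, 0, -0.03, 0, 0], [0.2, 0, 47, -5, -0.14, 0, 0], [0.2, 0, 46, -12, -0.14, 0, 0], [0.2, 0, 44, -18, -0.14, 0, 0], [0.2, 0, 41, -24, -0.14, 0, 0], [0.2, 0, 37, -30, -0.14, 0, 0], [0.2, 0, 33, -35, -0.14, 0, 0], [0.2, 0, 28, -39, -0.14, 0, 0], [0.2, 0, 22, -42, -0.14, 0, 0]]]}}

```text
t: 16.8
tool_pos: [0.4573, 0.3032, 0.8043]
orientation: [-0.001, 1.735, 2.617]
force: [0.5, 0.9, -3.5]
opening: 0.0677
```

{"method": "servo_tool", "body": {"plan": [[[0.2, 0, 16, -45, -0.14, 0, 0], [0.2, 0, 9, -47, -0.14, 0, 0], [0.2, 0, 3, -47, -0.14, 0, 0], [0.2, 0, -4, -47, -0.14, 0, 0], [0.2, 0, -10, -46, -0.14, 0, 0], [0.2, 0, -17, -45, -0.14, 0, 0], [0.2, 0, -23, -42, -0.14, 0, 0], [0.2, 0, -28, -38, -0.14, 0, 0], [0.2, 0, -34, -34, -0.14, 0, 0], [0.2, 0, -38, -29, -0.14, 0, 0], [0.2, 0, -42, -23, -0.14, 0, 0], [0.2, 0, -44, -17, -0.14, 0, 0]]]}}

```text
t: 18.0
tool_pos: [0.4572, 0.087, 0.3463]
orientation: [0.002, -3.108, -0.457]
force: [-0.4, 0.4, -3.9]
opening: 0.0674
```

{"method": "servo_tool", "body": {"plan": [[[0.2, 0, -30, -8, -0.1, 0, 0], [0.2, 0, -30, -5, -0.1, 0, 0], [0.2, 0, -30, -2, -0.1, 0, 0], [0.2, 0, 0, 0, 0, 0, 0], [0.2, 0, 0, 0, 0, 0, 0]]]}}

```text
t: 18.5
tool_pos: [0.4573, 0.0004, 0.3323]
orientation: [0.004, -3.141, -0.002]
force: [0.6, 0.5, -3.4]
opening: 0.0676
```

```bash
python3 - <<'E'
from h import *
st();c=eyes.camera_info("wrist");im=eyes.read_camera("wrist")[...,::-1];np.savez('w5.npz',**c);cv2.imwrite("pics/w5.png",im)
E
```

```text
t18.50 p [4.573e-01 4.000e-04 3.323e-01] rv [ 4.000e-03 -3.141e+00 -2.000e-03] F [ 0.6  0.5 -3.4] op 0.0676 q [-0.11 -0.28  1.65  0.    1.76 -1.69] 
R [[-1.0, -0.002, -0.0], [-0.002, 1.0, 0.001], [0.0, 0.001, -1.0]]
```

View pics/w5.png

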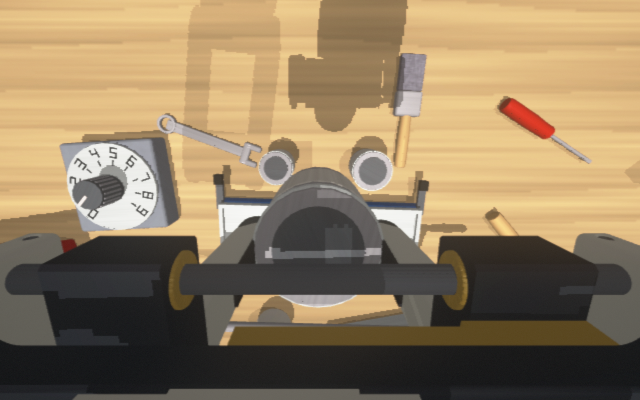

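```bash
python3 - <<'E'
from h import *
t=eyes.camera_info("top");s=eyes.camera_info("scene")
for nm,f,c,box in(("top","top0",t,(190,235,270,385)),("scene","scene0",s,(220,255,245,380))):
    im=cv2.imread(f"pics/{f}.png");g=im.max(2);m=np.zeros_like(g);a,b,x,y=box;m[a:b,x:y]=(g[a:b,x:y]<45)*255
    n,l,S,C=cv2.connectedComponentsWithStats(m)
    for i in range(1,n):
        if S[i,4]>150:print(nm,S[i],C[i],ray(c,*(C[i]),.04).round(4))
print(ray(t,433.9,243,.104),ray(t,431.3,243.3,.052))
E
```

```text
top [286 198  25  24 431] [298.08584687 209.63805104] [0.5872 0.1084 0.04  ]
top [318 200  24  24 431] [329.47099768 211.32018561] [0.5843 0.0028 0.04  ]
top [349 202  24  23 432] [360.61342593 213.13194444] [ 0.581  -0.1018  0.04  ]
scene [339 225  31  21 484] [353.87396694 234.76239669] [0.5874 0.1064 0.04  ]
scene [297 227  31  21 492] [312.29268293 237.25      ] [0.5843 0.0017 0.04  ]
scene [254 230  32  21 509] [270.00589391 239.77013752] [ 0.5812 -0.1035  0.04  ]
[ 0.48720156 -0.32755397  0.104     ] [ 0.48662951 -0.33453256  0.052     ]
```

{"method": "servo_tool", "body": {"plan": [[[0.2, 26, 21, 0, 0, 0, -0.03], [0.2, 26, 21, 0, 0, 0, 0], [0.2, 26, 21, 0, 0, 0, 0], [0.2, 26, 22, 0, 0, 0, 0], [0.2, 26, 22, -20, 0, 0, 0], [0.2, 0, 0, -40, 0, 0, 0], [0.2, 0, 0, -40, 0, 0, 0], [0.2, 0, 0, -40, 0, 0, 0], [0.2, 0, 0, -40, 0, 0, 0], [0.2, 0, 0, -35, 0, 0, 0], [0.2, 0, 0, -15, 0, 0, 0], [0.2, 0, 0, -5, 0, 0, 0]]]}}

```text
t: 19.75
tool_pos: [0.5858, 0.1068, 0.095]
orientation: [-0.045, -3.137, -0.0]
force: [-0.3, -0.4, -4.2]
opening: 0.0676
```

{"method": "servo_tool", "body": {"plan": [[[0.2, 0, 0, -4, 0, 0, 0], [0.2, 0, 0, -4, 0, 0, 0], [0.2, 0, 0, -2, 0, 0, 0], [0.2, 0, 0, 0, 0, 0, 0]]]}}

```text
t: 20.15
tool_pos: [0.588, 0.107, 0.0882]
orientation: [0.044, 3.14, 0.0]
force: [0.2, 0.3, -4.3]
opening: 0.068
```

{"method": "servo_tool", "body": {"plan": [[[0.2, 0, 0, -2, 0, 0, 0], [0.2, 0, 0, -1, 0, 0, 0], [0.2, 0, 0, 0, 0, 0, 0]]]}}

```text
t: 20.45
tool_pos: [0.5875, 0.1069, 0.0844]
orientation: [0.044, 3.141, 0.0]
force: [0.3, -0.2, -2.7]
opening: 0.0672
```

{"method": "servo_tool", "body": {"plan": [[[-0.4, 0, 0, -1, 0, 0, 0], [-0.6, 0, 0, 0, 0, 0, 0], [-0.7, 0, 0, 0, 0, 0, 0], [-0.7, 0, 0, 5, 0, 0, 0], [-0.7, 0, 0, 30, 0, 0, 0], [-0.7, 0, 0, 40, 0, 0, 0], [-0.7, 0, 0, 40, 0, 0, 0], [-0.7, -30, -5, 40, 0, 0, 0], [-0.7, -35, -5, 20, 0, 0, 0], [-0.7, -35, -6, 0, 0, 0, 0], [-0.7, -30, -6, 0, 0, 0, 0], [-0.7, 0, 0, 0, 0, 0, 0]]]}}

```text
t: 21.65
tool_pos: [0.4553, 0.0846, 0.259]
orientation: [0.044, 3.14, -0.0]
force: [-0.3, 0.4, 0.7]
opening: 0.079
```

```bash
python3 - <<'E'
from h import *
st();c=eyes.camera_info("wrist");im=eyes.read_camera("wrist")[...,::-1];np.savez('w6.npz',**c);cv2.imwrite("pics/w6.png",im)
print(proj(c,[.456,.086,.07]),proj(c,[.452,-.063,.06]),proj(c,[.587,.107,.12]))
E
```

```text
t21.65 p [0.4553 0.0846 0.259 ] rv [ 0.044  3.14  -0.   ] F [-0.3  0.4  0.7] op 0.079 q [ 0.07 -0.26  1.78 -0.    1.63 -1.47] 
R [[-1.0, 0.028, 0.001], [0.028, 1.0, -0.0], [-0.001, -0.0, -1.0]]
[320.11254337 179.20987421] [207.32579561 177.97084609] [340.27815008 291.17365858]
```

View pics/w6.png

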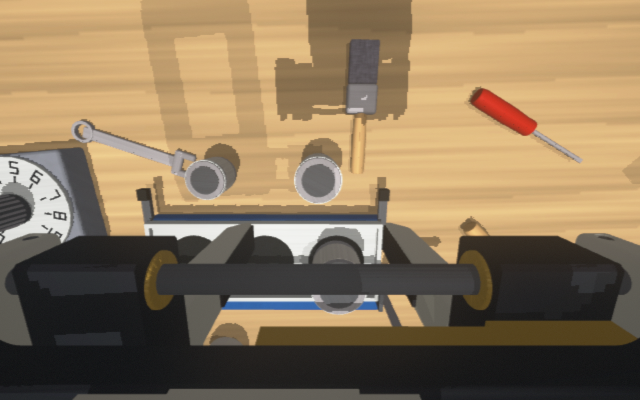

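{"method": "servo_tool", "body": {"plan": [[[-0.8, 1, 0, -20, 0, 0, -0.12], [-0.8, 0, 0, -40, 0, 0, -0.12], [-0.8, 0, 0, -40, 0, 0, 0], [-0.8, 0, 0, -40, 0, 0, 0], [-0.8, 0, 0, -40, 0, 0, 0], [-0.8, 0, 0, -25, 0, 0, 0], [-0.8, 0, 0, -13, 0, 0, 0], [-0.5, 0, 0, 0, 0, 0, 0], [-0.2, 0, 0, 0, 0, 0, 0], [0.3, 0, 0, 0, 0, 0, 0], [0.3, 0, 0, 0, 0, 0, 0], [0.3, 0, 0, 0, 0, 0, 0]]], "force": 25}}

```text
t: 22.9
tool_pos: [0.4602, 0.0849, 0.042]
orientation: [0.419, 3.11, 0.001]
force: [-1.4, -1.1, 6.9]
opening: 0.0595
```

{"method": "servo_tool", "body": {"plan": [[[0.3, 0, 0, 0, 0, 0, 0], [0.3, 0, 0, 0, 0, 0, 0], [0.3, 0, 0, 10, 0, 0, 0], [0.3, 0, 0, 10, 0, 0, 0]]], "force": 35}}

```text
t: 23.3
tool_pos: [0.458, 0.085, 0.0606]
orientation: [-0.419, -3.113, 0.0]
force: [0.0, 0.5, -2.8]
opening: 0.0592
```

{"method": "servo_tool", "body": {"plan": [[[0.3, 0, 0, 40, 0, 0, 0.06], [0.3, 0, 0, 40, 0, 0, 0.06], [0.3, 0, 0, 40, 0, 0, 0.06], [0.3, 0, -15, 40, 0, 0, 0.06], [0.3, 0, -20, 40, 0, 0, 0.03], [0.3, 0, -20, 40, 0, 0, 0], [0.3, 0, -20, 25, 0, 0, 0], [0.3, 0, -10, 7, 0, 0, 0], [0.3, 0, 0, 0, 0, 0, 0], [0.3, 0, 30, 2, 0.1, 0, 0], [0.3, 0, 30, 5, 0.1, 0, 0], [0.3, 0, 30, 8, 0.1, 0, 0]]]}}

```text
t: 24.5
tool_pos: [0.4574, 0.0921, 0.3449]
orientation: [0.003, -3.101, -0.477]
force: [0.2, 0.4, -3.3]
opening: 0.0593
```

{"method": "servo_tool", "body": {"plan": [[[0.3, 0, 44, 17, 0.14, 0, 0], [0.3, 0, 42, 23, 0.14, 0, 0], [0.3, 0, 38, 29, 0.14, 0, 0], [0.3, 0, 34, 34, 0.14, 0, 0], [0.3, 0, 28, 38, 0.14, 0, 0], [0.3, 0, 23, 42, 0.14, 0, 0], [0.3, 0, 17, 45, 0.14, 0, 0], [0.3, 0, 10, 46, 0.14, 0, 0], [0.3, 0, 4, 47, 0.14, 0, 0], [0.3, 0, -3, 47, 0.14, 0, 0], [0.3, 0, -9, 47, 0.14, 0, 0], [0.3, 0, -16, 45, 0.14, 0, 0]]]}}

```text
t: 25.7
tool_pos: [0.4592, 0.3019, 0.8064]
orientation: [-0.005, -1.714, -2.629]
force: [0.1, 1.2, -1.4]
opening: 0.0594
```

{"method": "servo_tool", "body": {"plan": [[[0.3, 0, -22, 42, 0.14, 0, 0], [0.3, 0, -28, 39, 0.14, 0, 0], [0.3, 0, -33, 35, 0.14, 0, 0], [0.3, 0, -37, 30, 0.14, 0, 0], [0.3, 0, -41, 24, 0.14, 0, 0], [0.3, 0, -44, 18, 0.14, 0, 0], [0.3, 0, -46, 12, 0.14, 0, 0], [0.3, 0, -47, 5, 0.14, 0, 0], [0.3, 0, -10, 0, 0.03, 0, 0], [0.3, 0, 0, 0, 0, 0, 0], [0.3, 0, 0, 0, 0, 0, 0], [0.3, 0, 0, 0, 0, 0, 0]]]}}

```text
t: 26.9
tool_pos: [0.459, -0.0053, 1.0114]
orientation: [0.002, 0.021, 3.14]
force: [-0.1, -0.0, -1.7]
opening: 0.0591
```

```bash
python3 - <<'E'
from h import *
st()
E
```

```text
t26.90 p [ 0.459  -0.0053  1.0114] rv [2.00e-03 2.10e-02 3.14e+00] F [-0.1 -0.  -1.7] op 0.0591 q [-0.13 -0.27  1.82  3.13  1.55 -1.44] 
R [[-1.0, -0.001, 0.001], [0.001, -1.0, 0.013], [0.001, 0.013, 1.0]]
```

{"method": "servo_tool", "body": {"plan": [[[0.3, 0, 0, 0, 0, 0, 0], [0.3, 0, 0, 0, 0, 0, 0], [0.3, 0, 10, 0, -0.03, 0, 0], [0.3, 0, 47, -5, -0.14, 0, 0], [0.3, 0, 46, -12, -0.14, 0, 0], [0.3, 0, 44, -18, -0.14, 0, 0], [0.3, 0, 41, -24, -0.14, 0, 0], [0.3, 0, 37, -30, -0.14, 0, 0], [0.3, 0, 33, -35, -0.14, 0, 0], [0.3, 0, 28, -39, -0.14, 0, 0], [0.3, 0, 22, -42, -0.14, 0, 0]]]}}

```text
t: 28.0
tool_pos: [0.4585, 0.3031, 0.8043]
orientation: [-0.001, 1.735, 2.618]
force: [0.3, 0.0, -2.2]
opening: 0.0597
```

{"method": "servo_tool", "body": {"plan": [[[0.3, 0, 16, -45, -0.14, 0, 0], [0.3, 0, 9, -47, -0.14, 0, 0], [0.3, 0, 3, -47, -0.14, 0, 0], [0.3, 0, -4, -47, -0.14, 0, 0], [0.3, 0, -10, -46, -0.14, 0, 0], [0.3, 0, -17, -45, -0.14, 0, 0], [0.3, 0, -23, -42, -0.14, 0, 0], [0.3, 0, -28, -38, -0.14, 0, 0], [0.3, 0, -34, -34, -0.14, 0, 0], [0.3, 0, -38, -29, -0.14, 0, 0], [0.3, 0, -42, -23, -0.14, 0, 0], [0.3, 0, -44, -17, -0.14, 0, 0]]]}}

```text
t: 29.2
tool_pos: [0.4584, 0.087, 0.3462]
orientation: [0.002, -3.108, -0.457]
force: [-0.0, 0.8, -3.9]
opening: 0.0591
```

{"method": "servo_tool", "body": {"plan": [[[0.3, 0, -30, -8, -0.1, 0, 0], [0.3, 0, -30, -5, -0.1, 0, 0], [0.3, 0, -30, -2, -0.1, 0, 0], [0.3, 25, 0, 0, 0, 0, 0], [0.3, 35, 0, 0, 0, 0, 0], [0.3, 35, 0, 0, 0, 0, 0], [0.3, 30, 2, 0, 0, 0, 0], [0.3, 0, 0, 0, 0, 0, 0], [0.3, 0, 0, 0, 0, 0, 0]]]}}

```text
t: 30.1
tool_pos: [0.5835, 0.0014, 0.3311]
orientation: [0.003, -3.139, 0.002]
force: [-0.3, 0.5, -3.7]
opening: 0.059
```

```bash
python3 - <<'E'
from h import *
st()
E
```

```text
t30.10 p [0.5835 0.0014 0.3311] rv [ 3.000e-03 -3.139e+00  2.000e-03] F [-0.3  0.5 -3.7] op 0.059 q [-0.08  0.07  1.33 -0.    1.74 -1.66] 
R [[-1.0, -0.002, -0.002], [-0.002, 1.0, -0.001], [0.002, -0.001, -1.0]]
```

{"method": "servo_tool", "body": {"plan": [[[0.3, 1, 1, -30, 0, 0, -0.03], [0.3, 0, 0, -40, 0, 0, 0], [0.3, 0, 0, -40, 0, 0, 0], [0.3, 0, 0, -40, 0, 0, 0], [0.3, 0, 0, -40, 0, 0, 0], [0.3, 0, 0, -30, 0, 0, 0], [0.3, 0, 0, -15, 0, 0, 0], [0.3, 0, 0, -7, 0, 0, 0], [0.3, 0, 0, -4, 0, 0, 0], [0.3, 0, 0, -2, 0, 0, 0], [0.3, 0, 0, 0, 0, 0, 0], [0.3, 0, 0, 0, 0, 0, 0]]]}}

```text
t: 31.3
tool_pos: [0.5854, 0.0029, 0.0854]
orientation: [0.044, 3.139, -0.0]
force: [0.2, 0.9, -2.2]
opening: 0.0594
```

{"method": "servo_tool", "body": {"plan": [[[0.3, 0, 0, -1.5, 0, 0, 0], [0.3, 0, 0, -1.5, 0, 0, 0], [0.3, 0, 0, 0, 0, 0, 0]]]}}

```text
t: 31.6
tool_pos: [0.585, 0.0029, 0.082]
orientation: [0.044, 3.14, -0.0]
force: [-2.3, -0.1, 4.7]
opening: 0.059
```

Contact. Release, lift, go above the small tin and look.

{"method": "servo_tool", "body": {"plan": [[[-0.2, 0, 0, 0, 0, 0, 0], [-0.4, 0, 0, 0, 0, 0, 0], [-0.55, 0, 0, 0, 0, 0, 0], [-0.55, 0, 0, 5, 0, 0, 0], [-0.55, 0, 0, 35, 0, 0, 0], [-0.55, 0, 0, 40, 0, 0, 0], [-0.55, 0, 0, 40, 0, 0, 0], [-0.55, -30, -15, 40, 0, 0, 0], [-0.55, -35, -15, 20, 0, 0, 0], [-0.55, -35, -17, 0, 0, 0, 0], [-0.55, -33, -18, 0, 0, 0, 0], [-0.55, 0, 0, 0, 0, 0, 0]]]}}

```text
t: 32.8
tool_pos: [0.4503, -0.0629, 0.26]
orientation: [0.047, 3.141, -0.002]
force: [0.9, 1.3, 0.3]
opening: 0.0718
```

```bash
python3 - <<'E'
from h import *
st();c=eyes.camera_info("wrist");im=eyes.read_camera("wrist")[...,::-1];np.savez('w7.npz',**c);cv2.imwrite("pics/w7.png",im)
print(proj(c,[.452,-.063,.06]),proj(c,[.587,.107,.12]),proj(c,[.585,.003,.11]))
E
```

```text
t32.80 p [ 0.4503 -0.0629  0.26  ] rv [ 4.700e-02  3.141e+00 -2.000e-03] F [0.9 1.3 0.3] op 0.0718 q [-0.25 -0.29  1.79 -0.    1.64 -1.79] 
R [[-1.0, 0.03, 0.0], [0.03, 1.0, -0.001], [-0.0, -0.001, -1.0]]
[319.10800506 178.60648199] [460.49125049 291.34162694] [374.35162172 287.63263006]
```

View pics/w7.png

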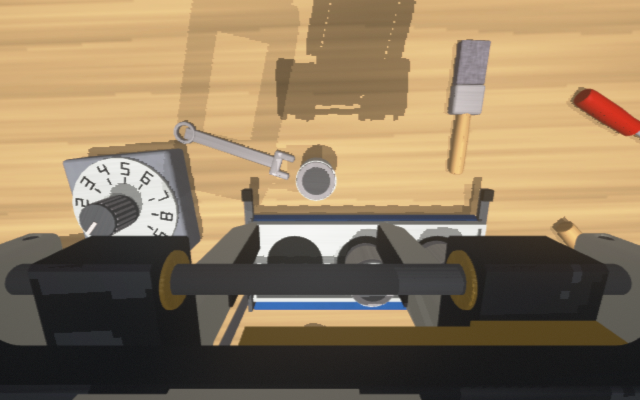

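{"method": "servo_tool", "body": {"plan": [[[-0.6, 3, -4, -20, 0, 0, 0.14], [-0.6, 0, 0, -40, 0, 0, 0.14], [-0.6, 0, 0, -40, 0, 0, 0], [-0.6, 0, 0, -40, 0, 0, 0], [-0.6, 0, 0, -40, 0, 0, 0], [-0.6, 0, 0, -30, 0, 0, 0], [-0.6, 0, 0, -15, 0, 0, 0], [-0.4, 0, 0, 0, 0, 0, 0], [0, 0, 0, 0, 0, 0, 0], [0.4, 0, 0, 0, 0, 0, 0], [0.4, 0, 0, 0, 0, 0, 0], [0.4, 0, 0, 0, 0, 0, 0]]], "force": 25}}

```text
t: 34.05
tool_pos: [0.4573, -0.0656, 0.0359]
orientation: [-0.395, 3.114, -0.001]
force: [0.3, 1.2, 5.0]
opening: 0.0515
```

{"method": "servo_tool", "body": {"plan": [[[0.4, 0, 0, 0, 0, 0, 0], [0.4, 0, 0, 0, 0, 0, 0], [0.4, 0, 0, 10, 0, 0, 0], [0.4, 0, 0, 10, 0, 0, 0]]], "force": 30}}

```text
t: 34.45
tool_pos: [0.4551, -0.0654, 0.0547]
orientation: [0.395, -3.115, -0.0]
force: [-0.4, -0.7, -2.1]
opening: 0.0515
```

```bash
python3 - <<'E'
from h import *
st()
E
```

```text
t34.45 p [ 0.4551 -0.0654  0.0547] rv [ 0.395 -3.115 -0.   ] F [-0.4 -0.7 -2.1] op 0.0515 q [-0.25 -0.12  2.03 -0.    1.23 -2.08] 
R [[-0.968, -0.249, -0.001], [-0.249, 0.968, 0.0], [0.001, 0.0, -1.0]]
```

{"method": "servo_tool", "body": {"plan": [[[0.4, 0, 0, 40, 0, 0, -0.06], [0.4, 0, 0, 40, 0, 0, -0.06], [0.4, 0, 0, 40, 0, 0, -0.06], [0.4, 0, 15, 40, 0, 0, -0.07], [0.4, 0, 20, 40, 0, 0, 0], [0.4, 0, 20, 40, 0, 0, 0], [0.4, 0, 10, 27, 0, 0, 0], [0.4, 0, 0, 10, 0, 0, 0], [0.4, 0, 0, 0, 0, 0, 0], [0.4, 0, 30, 2, 0.1, 0, 0], [0.4, 0, 30, 5, 0.1, 0, 0], [0.4, 0, 30, 8, 0.1, 0, 0]]]}}

```text
t: 35.65
tool_pos: [0.455, 0.09, 0.3441]
orientation: [0.001, -3.102, -0.475]
force: [0.1, 0.2, -2.5]
opening: 0.0514
```

{"method": "servo_tool", "body": {"plan": [[[0.4, 0, 44, 17, 0.14, 0, 0], [0.4, 0, 42, 23, 0.14, 0, 0], [0.4, 0, 38, 29, 0.14, 0, 0], [0.4, 0, 34, 34, 0.14, 0, 0], [0.4, 0, 28, 38, 0.14, 0, 0], [0.4, 0, 23, 42, 0.14, 0, 0], [0.4, 0, 17, 45, 0.14, 0, 0], [0.4, 0, 10, 46, 0.14, 0, 0], [0.4, 0, 4, 47, 0.14, 0, 0], [0.4, 0, -3, 47, 0.14, 0, 0], [0.4, 0, -9, 47, 0.14, 0, 0], [0.4, 0, -16, 45, 0.14, 0, 0]]]}}

```text
t: 36.85
tool_pos: [0.4577, 0.2999, 0.8054]
orientation: [0.007, 1.715, 2.63]
force: [-0.3, 1.0, -2.3]
opening: 0.0513
```

{"method": "servo_tool", "body": {"plan": [[[0.4, 0, -22, 42, 0.14, 0, 0], [0.4, 0, -28, 39, 0.14, 0, 0], [0.4, 0, -33, 35, 0.14, 0, 0], [0.4, 0, -37, 30, 0.14, 0, 0], [0.4, 0, -41, 24, 0.14, 0, 0], [0.4, 0, -44, 18, 0.14, 0, 0], [0.4, 0, -46, 12, 0.14, 0, 0], [0.4, 0, -47, 5, 0.14, 0, 0], [0.4, 0, -10, 0, 0.03, 0, 0], [0.4, 0, 0, 0, 0, 0, 0], [0.4, 0, 0, 0, 0, 0, 0], [0.4, 0, 0, 0, 0, 0, 0]]]}}

```text
t: 38.05
tool_pos: [0.4563, -0.0059, 1.0108]
orientation: [0.002, 0.021, 3.139]
force: [-0.1, 0.1, -1.5]
opening: 0.0514
```

```bash
python3 - <<'E'
from h import *
st()
E
```

```text
t38.05 p [ 0.4563 -0.0059  1.0108] rv [2.000e-03 2.100e-02 3.139e+00] F [-0.1  0.1 -1.5] op 0.0514 q [-0.14 -0.28  1.83  3.13  1.55 -1.44] 
R [[-1.0, -0.003, 0.001], [0.003, -1.0, 0.014], [0.001, 0.014, 1.0]]
```

Return and move over the −y pad (0.581, −0.103).

{"method": "servo_tool", "body": {"plan": [[[0.4, 0, 0, 0, 0, 0, 0], [0.4, 0, 0, 0, 0, 0, 0], [0.4, 0, 10, 0, -0.03, 0, 0], [0.4, 0, 47, -5, -0.14, 0, 0], [0.4, 0, 46, -12, -0.14, 0, 0], [0.4, 0, 44, -18, -0.14, 0, 0], [0.4, 0, 41, -24, -0.14, 0, 0], [0.4, 0, 37, -30, -0.14, 0, 0], [0.4, 0, 33, -35, -0.14, 0, 0], [0.4, 0, 28, -39, -0.14, 0, 0], [0.4, 0, 22, -42, -0.14, 0, 0]]]}}

```text
t: 39.15
tool_pos: [0.4557, 0.3028, 0.8037]
orientation: [-0.001, 1.734, 2.618]
force: [-1.1, 0.7, -1.7]
opening: 0.0514
```

{"method": "servo_tool", "body": {"plan": [[[0.4, 0, 16, -45, -0.14, 0, 0], [0.4, 0, 9, -47, -0.14, 0, 0], [0.4, 0, 3, -47, -0.14, 0, 0], [0.4, 0, -4, -47, -0.14, 0, 0], [0.4, 0, -10, -46, -0.14, 0, 0], [0.4, 0, -17, -45, -0.14, 0, 0], [0.4, 0, -23, -42, -0.14, 0, 0], [0.4, 0, -28, -38, -0.14, 0, 0], [0.4, 0, -34, -34, -0.14, 0, 0], [0.4, 0, -38, -29, -0.14, 0, 0], [0.4, 0, -42, -23, -0.14, 0, 0], [0.4, 0, -44, -17, -0.14, 0, 0]]]}}

```text
t: 40.35
tool_pos: [0.4556, 0.0868, 0.3456]
orientation: [0.002, -3.108, -0.457]
force: [0.2, 1.1, -2.5]
opening: 0.0514
```

{"method": "servo_tool", "body": {"plan": [[[0.4, 0, -30, -8, -0.1, 0, 0], [0.4, 0, -30, -5, -0.1, 0, 0], [0.4, 0, -30, -2, -0.1, 0, 0], [0.4, 25, -20, 0, 0, 0, 0], [0.4, 35, -30, 0, 0, 0, 0], [0.4, 35, -30, 0, 0, 0, 0], [0.4, 30, -22, 0, 0, 0, 0], [0.4, 0, 0, 0, 0, 0, 0], [0.4, 0, 0, 0, 0, 0, 0]]]}}

```text
t: 41.25
tool_pos: [0.5807, -0.1034, 0.3301]
orientation: [0.001, -3.139, 0.001]
force: [0.3, 0.6, -2.1]
opening: 0.0514
```

```bash
python3 - <<'E'
from h import *
st()
E
```

```text
t41.25 p [ 0.5807 -0.1034  0.3301] rv [ 1.000e-03 -3.139e+00  1.000e-03] F [ 0.3  0.6 -2.1] op 0.0514 q [-0.26  0.09  1.32 -0.    1.74 -1.83] 
R [[-1.0, -0.001, -0.003], [-0.001, 1.0, -0.0], [0.003, -0.0, -1.0]]
```

{"method": "servo_tool", "body": {"plan": [[[0.4, 0, 0, -30, 0, 0, -0.03], [0.4, 0, 0, -40, 0, 0, 0], [0.4, 0, 0, -40, 0, 0, 0], [0.4, 0, 0, -40, 0, 0, 0], [0.4, 0, 0, -40, 0, 0, 0], [0.4, 0, 0, -35, 0, 0, 0], [0.4, 0, 0, -15, 0, 0, 0], [0.4, 0, 0, -8, 0, 0, 0], [0.4, 0, 0, -4, 0, 0, 0], [0.4, 0, 0, -1, 0, 0, 0], [0.4, 0, 0, 0, 0, 0, 0], [0.4, 0, 0, 0, 0, 0, 0]]]}}

```text
t: 42.45
tool_pos: [0.5818, -0.1027, 0.0799]
orientation: [0.044, 3.139, -0.001]
force: [0.4, 0.1, -1.9]
opening: 0.0514
```

{"method": "servo_tool", "body": {"plan": [[[0.4, 0, 0, -2, 0, 0, 0], [0.4, 0, 0, -1, 0, 0, 0], [0.4, 0, 0, -1, 0, 0, 0], [0.4, 0, 0, 0, 0, 0, 0]]]}}

```text
t: 42.85
tool_pos: [0.5813, -0.1026, 0.076]
orientation: [0.044, 3.14, -0.001]
force: [-5.1, 1.2, 9.1]
opening: 0.0514
```

{"method": "servo_tool", "body": {"plan": [[[0.1, 0, 0, 0, 0, 0, 0], [-0.1, 0, 0, 0, 0, 0, 0], [-0.4, 0, 0, 0, 0, 0, 0], [-0.4, 0, 0, 5, 0, 0, 0], [-0.4, 0, 0, 35, 0, 0, 0], [-0.4, 0, 0, 40, 0, 0, 0], [-0.4, 0, 0, 40, 0, 0, 0], [-0.4, 0, 0, 40, 0, 0, 0], [-0.4, 0, 0, 40, 0, 0, 0], [-0.4, 0, 0, 0, 0, 0, 0]]]}}

```text
t: 43.85
tool_pos: [0.5837, -0.1032, 0.2825]
orientation: [0.044, 3.13, -0.005]
force: [0.1, -0.9, 1.0]
opening: 0.0651
```

{"method": "servo_tool", "body": {"plan": [[[-0.4, 6, 28, 0, 0, 0, -0.131], [-0.4, 6, 28, 0, 0, 0, -0.131], [-0.4, 6, 28, 0, 0, 0, -0.131], [-0.4, 6, 28, 0, 0, 0, -0.131], [-0.4, 6, 28, 0, 0, 0, -0.131], [-0.4, 6, 28, 0, 0, 0, -0.131], [-0.4, 6, 28, 0, 0, 0, -0.131], [-0.4, 6, 28, 0, 0, 0, -0.131], [-0.4, 5, 28, 0, 0, 0, -0.131], [-0.4, 5, 28, 0, 0, 0, -0.131], [-0.4, 5, 28, 0, 0, 0, -0.131], [-0.4, 5, 27, 0, 0, 0, -0.131]]]}}

```text
t: 45.05
tool_pos: [0.6487, 0.2338, 0.2736]
orientation: [-2.259, -2.183, 0.001]
force: [-0.5, -0.8, -0.2]
opening: 0.0653
```

```bash
python3 - <<'E'
from h import *
st();c=eyes.camera_info("wrist");im=eyes.read_camera("wrist")[...,::-1].copy();np.savez('w8.npz',**c)
for p in([.6490,.2235,.205],[.648,.1915,.205],[.650,.2555,.205]):
    q=proj(c,p);print(q)
sc=eyes.read_camera("scene")[...,::-1];cs=eyes.camera_info("scene")
print('scene',proj(cs,[.6490,.2235,.205]))
cv2.imwrite("pics/w8.png",np.hstack([cv2.resize(im[100:400,120:520],(400,300)),sc[130:330,180:480].repeat(1,0).repeat(1,1) if 0 else cv2.resize(sc[150:300,210:410],(400,300))]))
E
```

```text
t45.05 p [0.6487 0.2338 0.2736] rv [-2.259e+00 -2.183e+00  1.000e-03] F [-0.5 -0.8 -0.2] op 0.0653 q [0.27 0.36 1.1  0.   1.68 0.31] 
R [[0.034, 0.999, -0.001], [0.999, -0.034, -0.0], [-0.0, -0.001, -1.0]]
[317.69159402 213.40428357]
[317.80975308 246.93465811]
[317.56607761 177.78608869]
scene [414.41099849 195.69237809]
```

View pics/w8.png

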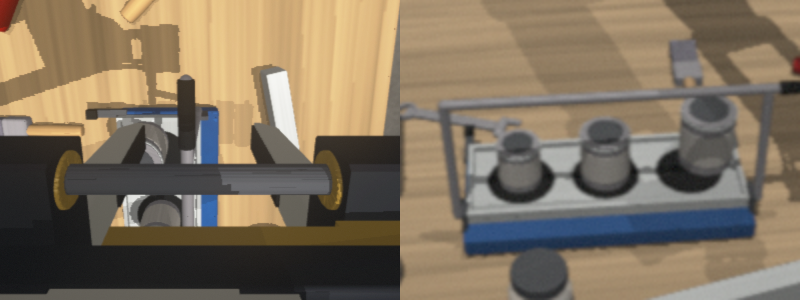

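```bash
python3 - <<'E'
from h import *
t=eyes.read_camera("top")[...,::-1];s=eyes.read_camera("scene")[...,::-1]
a=cv2.resize(t[170:250,260:360],(400,320),interpolation=cv2.INTER_CUBIC);b=cv2.resize(s[180:260,310:410],(400,320),interpolation=cv2.INTER_CUBIC)
cv2.imwrite("pics/m9.png",np.hstack([a,b]))
cs=eyes.camera_info("scene")
for z in(.04,.12):print(z,proj(cs,[.587,.107,z]),proj(cs,[.587,.073,z]),proj(cs,[.587,.141,z]))
E
```

```text
0.04 [354.07114917 234.63870521] [340.69325179 235.71565776] [367.37838657 233.56744095]
0.12 [355.7305952  210.51886814] [341.7632936  211.57675935] [369.62086608 209.46681129]
```

View pics/m9.png

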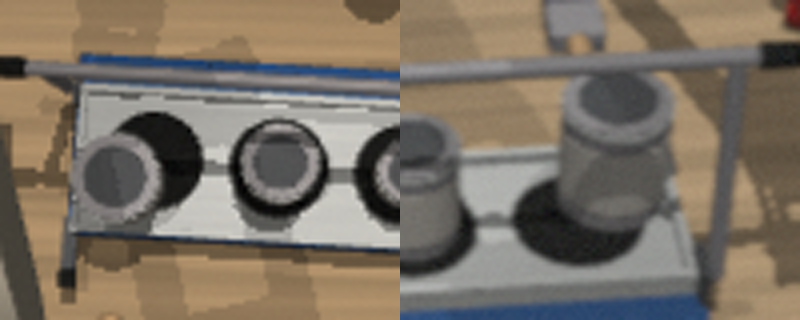

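```bash
python3 - <<'E'
from h import *
t=eyes.camera_info("top");s=eyes.camera_info("scene")
print(ray(t,288.75,214.25,.12),ray(s,364,204.6,.12),ray(s,363,230.5,.04), ray(t,329.5,211.7,.11))
for h in (0.06,0.0): print(ray(t,260+278/4,170+163/4,.11))
E
```

```text
[0.56444675 0.13175419 0.12      ] [0.56747292 0.13096526 0.12      ] [0.57461034 0.13215012 0.04      ] [0.5768105  0.00386374 0.11      ]
[0.57983159 0.00393841 0.11      ]
[0.57983159 0.00393841 0.11      ]
```

{"method": "servo_tool", "body": {"plan": [[[-0.7, -7, -9, 0, 0, 0, 0.131], [-0.7, -7, -9, 0, 0, 0, 0.131], [-0.7, -7, -9, 0, 0, 0, 0.131], [-0.7, -7, -9, 0, 0, 0, 0.131], [-0.7, -7, -9, 0, 0, 0, 0.131], [-0.7, -7, -9, 0, 0, 0, 0.131], [-0.7, -7, -9, 0, 0, 0, 0.131], [-0.7, -7, -9, 0, 0, 0, 0.131], [-0.7, -7, -9, 0, 0, 0, 0.131], [-0.7, -7, -8, 0, 0, 0, 0.131], [-0.7, -6, -7, 0, 0, 0, 0.131], [-0.7, -6, -7, 0, 0, 0, 0.131]]]}}

```text
t: 46.45
tool_pos: [0.5663, 0.1278, 0.2743]
orientation: [0.034, 3.141, -0.001]
force: [0.3, -0.3, -0.5]
opening: 0.0792
```

{"method": "servo_tool", "body": {"plan": [[[-0.7, 0, 0, -20, 0, 0, 0], [-0.7, 0, 0, -40, 0, 0, 0], [-0.7, 0, 0, -40, 0, 0, 0], [-0.7, 0, 0, -40, 0, 0, 0], [-0.7, 0, 0, -25, 0, 0, 0], [-0.7, 0, 0, -15, 0, 0, 0], [-0.7, 0, 0, -7, 0, 0, 0], [-0.7, 0, 0, 0, 0, 0, 0], [-0.4, 0, 0, 0, 0, 0, 0], [0.1, 0, 0, 0, 0, 0, 0], [0.2, 0, 0, 0, 0, 0, 0], [0.2, 0, 0, 0, 0, 0, 0]]], "force": 15}}

```text
t: 47.65
tool_pos: [0.5683, 0.1303, 0.0895]
orientation: [0.043, 3.138, 0.002]
force: [0.3, 4.1, 6.7]
opening: 0.0677
```

```bash
python3 - <<'E'
from h import *
st()
E
```

```text
t47.65 p [0.5683 0.1303 0.0895] rv [4.300e-02 3.138e+00 2.000e-03] F [0.3 4.1 6.7] op 0.0677 q [ 0.14  0.17  1.67  0.    1.3  -1.41] 
R [[-1.0, 0.027, 0.004], [0.027, 1.0, 0.001], [-0.004, 0.001, -1.0]]
```

{"method": "servo_tool", "body": {"plan": [[[0.2, 0, 0, 0, 0, 0, 0], [0.2, 0, 0, 0, 0, 0, 0], [0.2, 0, 0, 6, 0, 0, 0], [0.2, 5, -6, 0, 0, 0, 0], [0.2, 5, -6, 0, 0, 0, 0], [0.2, 5, -6, 0, 0, 0, 0], [0.2, 5, -6, 0, 0, 0, 0], [0.2, 0, 0, 0, 0, 0, 0], [0.2, 0, 0, -3, 0, 0, 0], [0.2, 0, 0, -2, 0, 0, 0], [0.2, 0, 0, 0, 0, 0, 0]]], "force": 30}}

```text
t: 48.75
tool_pos: [0.587, 0.1056, 0.0894]
orientation: [0.043, 3.14, -0.001]
force: [-3.8, -1.6, 3.9]
opening: 0.0673
```

{"method": "servo_tool", "body": {"plan": [[[0, 0, 0, 0, 0, 0, 0], [-0.4, 0, 0, 0, 0, 0, 0], [-0.7, 0, 0, 0, 0, 0, 0], [-0.7, 0, 0, 5, 0, 0, 0], [-0.7, 0, 0, 30, 0, 0, 0], [-0.7, 0, 0, 40, 0, 0, 0], [-0.7, 0, 0, 40, 0, 0, 0], [-0.7, 0, 0, 40, 0, 0, 0], [-0.7, 0, 0, 30, 0, 0, 0], [-0.7, 0, 0, 0, 0, 0, 0]]]}}

```text
t: 49.75
tool_pos: [0.5894, 0.1061, 0.2802]
orientation: [0.043, 3.131, 0.002]
force: [0.5, 0.7, 0.5]
opening: 0.0789
```

{"method": "servo_tool", "body": {"plan": [[[-0.3, 5, 11, 0, 0, 0, -0.131], [-0.3, 5, 11, 0, 0, 0, -0.131], [-0.3, 5, 11, 0, 0, 0, -0.131], [-0.3, 5, 11, 0, 0, 0, -0.131], [-0.3, 4, 11, 0, 0, 0, -0.131], [-0.3, 4, 11, 0, 0, 0, -0.131], [-0.3, 4, 11, 0, 0, 0, -0.131], [-0.3, 4, 11, 0, 0, 0, -0.131], [-0.3, 4, 11, 0, 0, 0, -0.131], [-0.3, 4, 10, 0, 0, 0, -0.131], [-0.3, 4, 10, 0, 0, 0, -0.131], [-0.3, 4, 10, 0, 0, 0, -0.131]]]}}

```text
t: 50.95
tool_pos: [0.6385, 0.2351, 0.2721]
orientation: [-2.258, -2.183, 0.002]
force: [-0.5, 0.4, -0.0]
opening: 0.0602
```

```bash
python3 - <<'E'
from h import *
st();c=eyes.camera_info("wrist");im=eyes.read_camera("wrist")[...,::-1].copy()
g=im.max(2);print([(v,np.where(g[v,285:335]<40)[0][[0,-1]]+285 if (g[v,285:335]<40).any() else None) for v in range(160,260,10)])
for p in([.6490,.2235,.205],[.639,.2235,.205],[.639,.1915,.205],[.639,.2555,.205]): print(proj(c,p))
t=eyes.read_camera("top")[...,::-1];s=eyes.read_camera("scene")[...,::-1]
a=cv2.resize(t[170:245,265:390],(400,240),interpolation=cv2.INTER_CUBIC);b=cv2.resize(s[170:245,255:380],(400,240),interpolation=cv2.INTER_CUBIC)
cv2.imwrite("pics/m10.png",np.vstack([np.hstack([a,b]),np.hstack([im[80:280,120:520],im[80:280,120:520]*0])]))
E
```

```text
t50.95 p [0.6385 0.2351 0.2721] rv [-2.258e+00 -2.183e+00  2.000e-03] F [-0.5  0.4 -0. ] op 0.0602 q [0.28 0.34 1.14 0.   1.67 0.31] 
R [[0.034, 0.999, -0.001], [0.999, -0.034, -0.0], [-0.0, -0.001, -1.0]]
[(160, None), (170, None), (180, None), (190, None), (200, None), (210, None), (220, None), (230, None), (240, None), (250, None)]
[329.238939   214.96289544]
[317.92296296 215.33474271]
[319.12860339 248.91877882]
[316.64198007 179.65198512]
```

View pics/m10.png

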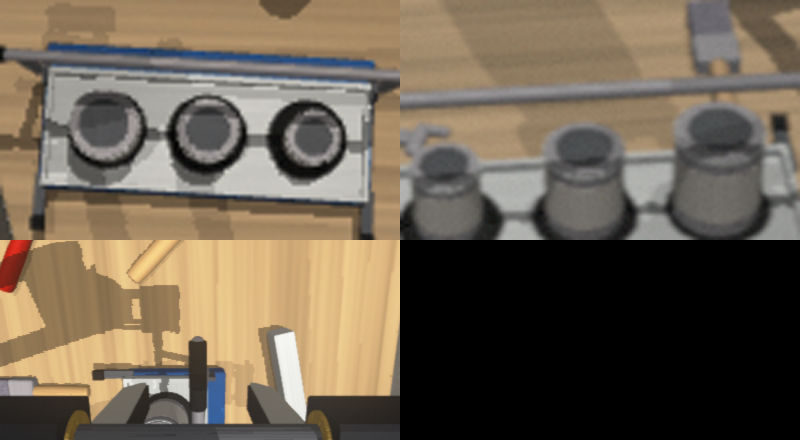

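{"method": "servo_tool", "body": {"plan": [[[-0.3, 0, -3, -25, 0, 0, 0], [-0.3, 0, 0, -25, 0, 0, 0], [-0.3, 0, 0, -15, 0, 0, 0], [-0.3, 0, 0, -10, 0, 0, 0], [0.2, 0, 0, 0, 0, 0, 0], [0.6, 0, 0, 0, 0, 0, 0], [0.9, 0, 0, 0, 0, 0, 0], [0.9, 0, 0, 0, 0, 0, 0], [0.9, 0, 0, 0, 0, 0, 0], [0.9, 0, 0, 0, 0, 0, 0]]], "force": 15}}

```text
t: 52.1
tool_pos: [0.639, 0.2317, 0.1988]
orientation: [2.253, 2.189, 0.001]
force: [0.1, -0.5, 0.5]
opening: 0.0172
```

```bash
python3 - <<'E'
from h import *
st()
E
```

```text
t52.10 p [0.639  0.2317 0.1988] rv [2.253e+00 2.189e+00 1.000e-03] F [ 0.1 -0.5  0.5] op 0.0172 q [0.27 0.35 1.25 0.   1.54 0.3 ] 
R [[0.029, 1.0, 0.001], [1.0, -0.029, 0.0], [0.0, 0.001, -1.0]]
```

{"method": "servo_tool", "body": {"plan": [[[0.9, -8, 0.2, -0.3, 0, 0, 0], [0.9, -8, 0.2, -0.5, 0, 0, 0], [0.9, -8, 0.2, -1, 0, 0, 0], [0.9, -7.8, 0.2, -1.4, 0, 0, 0], [0.9, -15.5, 0.5, -4, 0, 0, 0], [0.9, -15, 0.5, -5.5, 0, 0, 0], [0.9, -14.4, 0.4, -7, 0, 0, 0]]]}}

```text
t: 52.8
tool_pos: [0.561, 0.2339, 0.1787]
orientation: [2.253, 2.189, 0.001]
force: [0.5, -0.3, 1.6]
opening: 0.0046
```

```bash
python3 - <<'E'
from h import *
st();im=eyes.read_camera("wrist")[...,::-1].copy();c=eyes.camera_info("wrist");np.savez('w11.npz',**c)
s=eyes.read_camera("scene")[...,::-1]
b=cv2.resize(s[130:280,220:470],(750,450)[0:2],interpolation=cv2.INTER_CUBIC)
b=cv2.resize(s[150:275,250:450],(400,250),interpolation=cv2.INTER_CUBIC)
t=eyes.read_camera("top")[...,::-1]
t=cv2.resize(t[160:260,230:390],(400,250),interpolation=cv2.INTER_CUBIC)
cv2.imwrite("pics/m11.png",np.vstack([np.hstack([im[50:350,120:520],im[50:350,120:520]*0]),np.hstack([b,t])]))
E
```

```text
t52.80 p [0.561  0.2339 0.1787] rv [2.253e+00 2.189e+00 1.000e-03] F [ 0.5 -0.3  1.6] op 0.0046 q [0.31 0.17 1.5  0.   1.47 0.34] 
R [[0.029, 1.0, 0.0], [1.0, -0.029, 0.0], [0.0, 0.0, -1.0]]
```

View pics/m11.png

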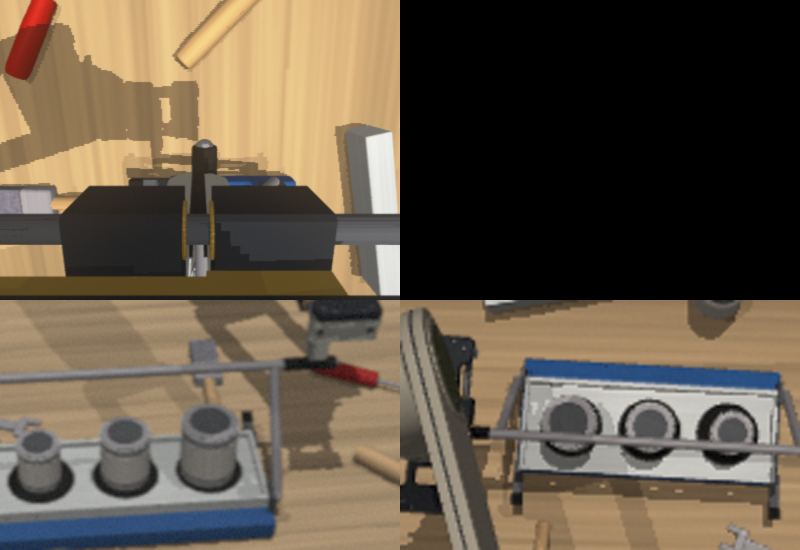

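```bash
python3 - <<'E'
from h import *
t=eyes.camera_info("top");s=eyes.camera_info("scene");w=dict(np.load('w11.npz'))
# cross bar point near y~.07 in top view (310,216); handle in scene (250+310/2,150+(363-300)/2)
for a in np.arange(.2,.9,.1):
    z=.045+.16*np.cos(a);xs=-.16*np.sin(a)
    p=ray(t,310,216,z);h1=.6423+.0295*(p[1])-p[0];q=ray(s,405,181.5,z);h2=.6423+.0295*q[1]-q[0]
    r=ray(w,325,190,z)
    print(a.round(1),'z%.3f'%z,'expected back %.3f'%-xs,'top %.3f scene %.3f'%(h1,h2),'wrist end',r.round(3))
E
```

```text
0.2 z0.202 expected back 0.032 top 0.090 scene 0.057 wrist end [0.564 0.265 0.202]
0.3 z0.198 expected back 0.047 top 0.089 scene 0.062 wrist end [0.564 0.264 0.198]
0.4 z0.192 expected back 0.062 top 0.089 scene 0.069 wrist end [0.564 0.263 0.192]
0.5 z0.185 expected back 0.077 top 0.088 scene 0.078 wrist end [0.564 0.262 0.185]
0.6 z0.177 expected back 0.090 top 0.088 scene 0.089 wrist end [0.564 0.26  0.177]
0.7 z0.167 expected back 0.103 top 0.087 scene 0.101 wrist end [0.565 0.258 0.167]
0.8 z0.156 expected back 0.115 top 0.086 scene 0.115 wrist end [0.565 0.255 0.156]
```

{"method": "servo_tool", "body": {"plan": [[[0.2, 0, 0, 0, 0, 0, 0], [0.0, 0, 0, 0, 0, 0, 0], [0.0, 0, 0, 0, 0, 0, 0], [0.0, 2, 0, -6, 0, 0, 0], [0.0, 0, 0, -6, 0, 0, 0], [0.5, 0, 0, 0, 0, 0, 0], [0.6, 0, 0, 0, 0, 0, 0], [0.6, 0, 0, 0, 0, 0, 0], [0.6, 0, 0, 0, 0, 0, 0], [0.6, 0, 0, 0, 0, 0, 0]]], "force": 15}}

```text
t: 53.95
tool_pos: [0.5642, 0.2339, 0.1669]
orientation: [2.253, 2.189, 0.001]
force: [-0.0, 0.5, -0.9]
opening: 0.019
```

{"method": "servo_tool", "body": {"plan": [[[0.7, 0, 0, 0, 0, 0, 0], [0.7, 0, 0, 0, 0, 0, 0], [0.75, 0, 0, 0, 0, 0, 0], [0.75, 0, 0, 0, 0, 0, 0]]]}}

```text
t: 54.35
tool_pos: [0.5628, 0.2339, 0.1667]
orientation: [-2.252, -2.188, 0.003]
force: [-7.1, 0.0, 4.4]
opening: 0.0119
```

{"method": "servo_tool", "body": {"plan": [[[0.9, 0, 0, 0, 0, 0, 0], [0.9, 0, 0, 0, 0, 0, 0]]]}}

```text
t: 54.55
tool_pos: [0.5627, 0.2339, 0.1668]
orientation: [-2.252, -2.188, 0.003]
force: [-7.5, -0.7, 5.3]
opening: 0.0114
```

{"method": "servo_tool", "body": {"plan": [[[0.9, 0, 0, 0, 0, 0, 0], [0.9, 0, 0, 0, 0, 0, 0], [0.9, 0, 0, 0, 0, 0, 0]]]}}

```text
t: 54.85
tool_pos: [0.5627, 0.2339, 0.1668]
orientation: [-2.252, -2.188, 0.003]
force: [-7.6, -0.9, 3.8]
opening: 0.0117
```

{"method": "servo_tool", "body": {"plan": [[[0.9, -10.5, 0.3, -7.3, 0, 0, 0], [0.9, -9.9, 0.3, -8.1, 0, 0, 0], [0.9, -9.2, 0.3, -8.9, 0, 0, 0], [0.9, -8.4, 0.2, -9.6, 0, 0, 0], [0.9, 0, 0, 0, 0, 0, 0]]], "force": 30}}

```text
t: 55.35
tool_pos: [0.5246, 0.2351, 0.1319]
orientation: [-2.252, -2.189, 0.002]
force: [-4.5, 1.3, -1.0]
opening: 0.011
```

Grip holds with small forces; continue.

{"method": "servo_tool", "body": {"plan": [[[0.9, -7.6, 0.2, -10.3, 0, 0, 0], [0.9, -6.8, 0.2, -10.8, 0, 0, 0], [0.9, -5.9, 0.2, -11.3, 0, 0, 0], [0.9, -5, 0.1, -11.8, 0, 0, 0], [0.9, 0, 0, 0, 0, 0, 0]]]}}

```text
t: 55.85
tool_pos: [0.4991, 0.2358, 0.087]
orientation: [-2.251, -2.188, 0.004]
force: [-5.3, 2.4, -1.5]
opening: 0.0113
```

{"method": "servo_tool", "body": {"plan": [[[0.9, -4, 0.1, -12.1, 0, 0, 0], [0.9, -3.1, 0.1, -12.4, 0, 0, 0], [0.9, -2, 0, -12.6, 0, 0, 0], [0.9, -0.5, 0, -8, 0, 0, 0], [0.9, 0, 0, 0, 0, 0, 0]]]}}

```text
t: 56.35
tool_pos: [0.4886, 0.2361, 0.0414]
orientation: [-2.25, -2.187, 0.006]
force: [-7.7, 3.9, -3.1]
opening: 0.0111
```

{"method": "servo_tool", "body": {"plan": [[[0.9, 0, 0, -3, 0, 0, 0], [0.9, 0, 0, -2, 0, 0, 0], [0.9, 0, 0, -2, 0, 0, 0], [0.9, 0, 0, 0, 0, 0, 0]]]}}

```text
t: 56.75
tool_pos: [0.4882, 0.2361, 0.0351]
orientation: [-2.25, -2.186, 0.008]
force: [-11.7, 3.7, 0.6]
opening: 0.0109
```

{"method": "servo_tool", "body": {"plan": [[[0.9, 0, 0, -2, 0, 0, 0], [0.9, 0, 0, -2, 0, 0, 0], [0.9, 0, 0, 0, 0, 0, 0]]]}}

```text
t: 57.05
tool_pos: [0.4883, 0.2363, 0.0338]
orientation: [-2.25, -2.186, 0.008]
force: [-23.6, -0.8, 25.8]
opening: 0.0112
```

{"method": "servo_tool", "body": {"plan": [[[0.5, 0, 0, 3, 0, 0, 0], [0.0, 0, 0, 0, 0, 0, 0], [-0.3, 0, 0, 0, 0, 0, 0], [-0.3, 0, 0, 0, 0, 0, 0], [-0.3, 0, 0, 0, 0, 0, 0], [-0.3, 0, 0, 20, 0, 0, 0], [-0.3, 0, 0, 40, 0, 0, 0], [-0.3, 0, 0, 40, 0, 0, 0], [-0.3, 0, 0, 40, 0, 0, 0], [-0.3, 0, 0, 40, 0, 0, 0], [-0.3, 0, 0, 30, 0, 0, 0], [-0.3, 0, 0, 0, 0, 0, 0]]]}}

```text
t: 58.25
tool_pos: [0.4939, 0.2367, 0.2515]
orientation: [2.251, 2.186, 0.013]
force: [0.1, -0.6, -0.7]
opening: 0.0605
```

```bash
python3 - <<'E'
from h import *
st();cs=eyes.camera_info("scene");im=eyes.read_camera("scene")[...,::-1];cv2.imwrite("pics/s12.png",im)
g=im.max(2).astype(int)
ax=lambda a,y:(.6423+.0295*y-.16*np.sin(a),y+.0005+.16*.0295*np.sin(a),.045+.16*np.cos(a))
for a in(1.3,1.4,1.52):print(a,proj(cs,ax(a,.2)).round(1),proj(cs,ax(a,.223)).round(1),proj(cs,ax(a,.25)).round(1))
for y in(.205,.223,.24):
    u=int(round(proj(cs,ax(1.52,y))[0]));v0=int(proj(cs,ax(1.52,y))[1]);print(y,u,v0,g[v0-22:v0+16,u].tolist())
E
```

```text
t58.25 p [0.4939 0.2367 0.2515] rv [2.251 2.186 0.013] F [ 0.1 -0.6 -0.7] op 0.0605 q [ 0.35 -0.04  1.58 -0.    1.58  0.38] 
R [[0.029, 1.0, 0.009], [1.0, -0.029, 0.003], [0.003, 0.009, -1.0]]
1.3 [385.8 194. ] [394.5 193.5] [404.6 193. ]
1.4 [385.  197.8] [393.6 197.3] [403.6 196.8]
1.52 [384.2 202.8] [392.7 202.3] [402.6 201.8]
0.205 386 202 [92, 89, 93, 98, 100, 103, 102, 101, 99, 102, 102, 106, 111, 130, 134, 137, 155, 162, 161, 136, 79, 37, 34, 35, 31, 84, 156, 163, 163, 162, 163, 154, 118, 98, 100, 112, 142, 134]
0.223 393 202 [92, 94, 92, 94, 99, 104, 104, 103, 99, 97, 98, 98, 97, 98, 94, 105, 130, 134, 113, 83, 45, 35, 36, 29, 36, 68, 94, 102, 105, 98, 98, 99, 97, 101, 111, 138, 138, 132]
0.24 399 201 [95, 91, 93, 96, 100, 100, 103, 101, 97, 100, 96, 97, 98, 96, 96, 93, 116, 157, 170, 155, 99, 48, 41, 30, 34, 43, 80, 96, 100, 99, 99, 95, 100, 101, 104, 117, 151, 150]
```

{"method": "servo_tool", "body": {"plan": [[[-0.5, 0, -44, 0, 0, 0, 0.042], [-0.5, 0, -48, 0, 0, 0, 0.042], [-0.5, 0, -48, 0, 0, 0, 0.042], [-0.5, 0, -48, 0, 0, 0, 0.042], [-0.5, 0, -48, 0, 0, 0, 0.042], [-0.5, 0, -48, 0, 0, 0, 0.042], [-0.5, 0, -48, 0, 0, 0, 0.042], [-0.5, 0, -48, 0, 0, 0, 0.042], [-0.5, 0, -48, 0, 0, 0, 0.042], [-0.5, 0, -48, 0, 0, 0, 0.042], [-0.5, 0, -48, 0, 0, 0, 0.042], [-0.5, 0, -48, 0, 0, 0, 0.042]]]}}

```text
t: 59.5
tool_pos: [0.4901, -0.3378, 0.2431]
orientation: [-1.633, -2.681, -0.001]
force: [0.5, 1.0, 0.1]
opening: 0.07
```

{"method": "servo_tool", "body": {"plan": [[[-0.5, 0, 0, 0, 0, 0, 0], [-0.5, 0, 0, 0, 0, 0, 0], [-0.5, 0, 0, 0, 0, 0, 0]]]}}

```text
t: 59.8
tool_pos: [0.4909, -0.3351, 0.2442]
orientation: [-1.635, -2.68, -0.001]
force: [1.2, 0.7, 0.0]
opening: 0.0697
```

```bash
python3 - <<'E'
from h import *
st()
E
```

```text
t59.80 p [ 0.4909 -0.3351  0.2442] rv [-1.635e+00 -2.680e+00 -1.000e-03] F [1.2 0.7 0. ] op 0.0697 q [-0.69  0.11  1.45  0.    1.59 -1.16] 
R [[-0.457, 0.889, -0.001], [0.889, 0.457, 0.002], [0.002, -0.0, -1.0]]
```

{"method": "servo_tool", "body": {"plan": [[[-0.5, -2, 0.5, -37, 0, 0, 0], [-0.5, 0, 0, -40, 0, 0, 0], [-0.5, 0, 0, -40, 0, 0, 0], [-0.5, 0, 0, -30, 0, 0, 0], [-0.5, 0, 0, -20, 0, 0, 0], [0, 0, 0, 0, 0, 0, 0], [0.3, 0, 0, 0, 0, 0, 0], [0.6, 0, 0, 0, 0, 0, 0], [0.7, 0, 0, 0, 0, 0, 0], [0.7, 0, 0, 0, 0, 0, 0], [0.7, 0, 0, 0, 0, 0, 0], [0.7, 0, 0, 0, 0, 0, 0]]], "force": 25}}

```text
t: 61.0
tool_pos: [0.4894, -0.3369, 0.0807]
orientation: [1.636, 2.68, -0.002]
force: [-4.7, 0.4, 4.8]
opening: 0.0434
```

```bash
python3 - <<'E'
from h import *
st();print(monitor.read_state()['wrist_torque'])
E
```

```text
t61.00 p [ 0.4894 -0.3369  0.0807] rv [ 1.636e+00  2.680e+00 -2.000e-03] F [-4.7  0.4  4.8] op 0.0434 q [-0.69  0.21  1.64 -0.    1.29 -1.16] 
R [[-0.457, 0.889, 0.001], [0.889, 0.457, -0.002], [-0.003, -0.0, -1.0]]
[-0.06055092  0.6948499   0.03986841]
```

{"method": "servo_tool", "body": {"plan": [[[0.7, 0, 0, 0, 0, 0, -0.08], [0.7, 0, 0, 0, 0, 0, -0.14], [0.7, 0, 0, 0, 0, 0, -0.14], [0.7, 0, 0, 0, 0, 0, -0.14], [0.7, 0, 0, 0, 0, 0, -0.14], [0.7, 0, 0, 0, 0, 0, -0.14], [0.7, 0, 0, 0, 0, 0, -0.14], [0.7, 0, 0, 0, 0, 0, -0.14], [0.7, 0, 0, 0, 0, 0, -0.14], [0.7, 0, 0, 0, 0, 0, -0.14], [0.7, 0, 0, 0, 0, 0, -0.14], [0.7, 0, 0, 0, 0, 0, 0]]]}}

```text
t: 62.2
tool_pos: [0.4856, -0.3358, 0.0806]
orientation: [-3.017, -0.867, 0.01]
force: [-24.3, 7.2, 20.1]
opening: 0.0432
```

{"method": "servo_tool", "body": {"plan": [[[0.7, 0, 0, 0, 0, 0, -0.14], [0.7, 0, 0, 0, 0, 0, -0.14], [0.7, 0, 0, 0, 0, 0, -0.14], [0.7, 0, 0, 0, 0, 0, -0.14], [0.7, 0, 0, 0, 0, 0, -0.14], [0.7, 0, 0, 0, 0, 0, -0.14], [0.7, 0, 0, 0, 0, 0, -0.14], [0.7, 0, 0, 0, 0, 0, -0.14], [0.7, 0, 0, 0, 0, 0, -0.14], [0.7, 0, 0, 0, 0, 0, -0.14], [0.7, 0, 0, 0, 0, 0, -0.14], [0.7, 0, 0, 0, 0, 0, -0.12]]]}}

```text
t: 63.4
tool_pos: [0.4868, -0.332, 0.0804]
orientation: [-2.677, 1.639, 0.013]
force: [-19.4, 22.6, 24.6]
opening: 0.0437
```

{"method": "servo_tool", "body": {"plan": [[[0.7, 0, 0, 0, 0, 0, -0.02], [0.7, 0, 0, 0, 0, 0, 0], [0.7, 0, 0, 0, 0, 0, 0]]]}}

```text
t: 63.7
tool_pos: [0.4869, -0.332, 0.0804]
orientation: [-2.665, 1.659, 0.013]
force: [-19.3, 20.9, 23.2]
opening: 0.0437
```

```bash
python3 - <<'E'
from h import *
st();print(monitor.read_state()['wrist_torque'])
E
```

```text
t63.70 p [ 0.4869 -0.332   0.0804] rv [-2.665  1.659  0.013] F [-19.3  20.9  23.2] op 0.0437 q [-0.69  0.21  1.64  0.    1.3   2.  ] 
R [[0.442, -0.897, -0.005], [-0.897, -0.442, 0.006], [-0.008, 0.002, -1.0]]
[ 3.89324776e+00  3.49749894e+00 -2.21860089e-03]
```

{"method": "servo_tool", "body": {"plan": [[[0.4, 0, 0, 0, 0, 0, 0], [0, 0, 0, 0, 0, 0, 0], [-0.4, 0, 0, 0, 0, 0, 0], [-0.7, 0, 0, 0, 0, 0, 0], [-0.7, 0, 0, 0, 0, 0, 0], [-0.7, 0, 0, 30, 0, 0, 0.1], [-0.7, 0, 0, 40, 0, 0, 0.14], [-0.7, 0, 0, 40, 0, 0, 0.14], [-0.7, 0, 0, 40, 0, 0, 0.14], [-0.7, 0, 0, 10, 0, 0, 0.14], [-0.7, 0, 0, 0, 0, 0, 0], [-0.7, 0, 0, 0, 0, 0, 0]]]}}

```text
t: 64.9
tool_pos: [0.489, -0.3357, 0.2376]
orientation: [-3.059, 0.714, 0.001]
force: [0.4, 0.4, -0.9]
opening: 0.079
```

```bash
python3 - <<'E'
from h import *
st();c=eyes.camera_info("wrist");im=eyes.read_camera("wrist")[...,::-1]
u,v=[int(k) for k in proj(c,[.489,-.335,.1])];a,b=max(v-75,0),max(u-75,0)
A=cv2.resize(im[a:a+150,b:b+150],(390,390),interpolation=cv2.INTER_CUBIC)
s=eyes.read_camera("scene")[...,::-1];t=eyes.read_camera("top")[...,::-1]
B=np.vstack([cv2.resize(s[165:285,210:460],(410,195),interpolation=cv2.INTER_CUBIC),cv2.resize(t[160:280,230:480],(410,195),interpolation=cv2.INTER_CUBIC)])
cv2.imwrite("pics/fin.png",np.hstack([A,B]));print(a,b)
E
```

```text
t64.90 p [ 0.489  -0.3357  0.2376] rv [-3.059e+00  7.140e-01  1.000e-03] F [ 0.4  0.4 -0.9] op 0.079 q [-0.69  0.1   1.47  0.    1.57  1.34] 
R [[0.897, -0.443, -0.001], [-0.443, -0.897, 0.0], [-0.001, -0.0, -1.0]]
114 241
```

View pics/fin.png

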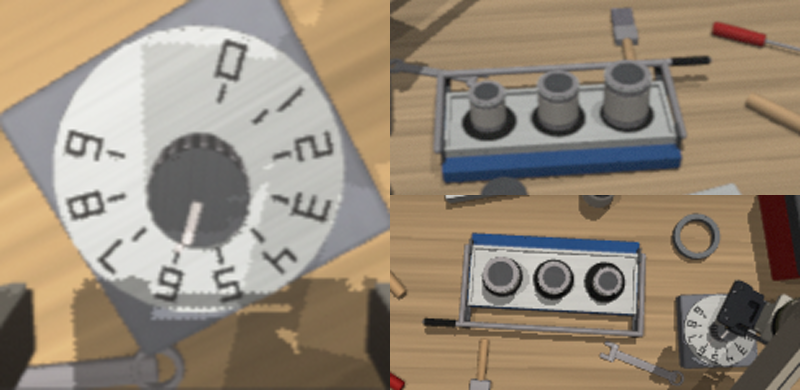

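```bash
python3 -c "
from plant import job
print(job.close_job())"
```

```text
the job is handed in; nothing more can be done
None
```

I finished the shaker setup and handed the job in at about 65 s on the robot's clock. All three tins were present.

- **Timer to 0:** I turned the sleeve from 8 back to 0 and checked it in the wrist camera.
- **Tins:** I took the large, middle and small tin in that order. Each was held from above, turned fully upside down, turned back, and set upright on its own pad.
- **Rail:** I swung it down to its stop.
- **Timer to 6:** this was the last move.

**Large tin had to be set again:** after the small tin was placed, a check showed the large one about 3 cm off its pad, still upright, probably from the announced knock. I gripped it again, lifted it slightly and re-centred it. That means the large tin was touched once more after the small one was in.

**First grip on the rail slipped:** the handle was lost after roughly 0.5 rad of swing, so I gripped it again and finished the move.

**Last checks:**
- The last pictures show all three tins upright on their pads.
- The rail is level in front of them. The handle's picture position fits 1.52 rad, and about 26 N upward force built up at the stop.
- The pointer is on 6.
- The other things on the bench look unmoved in the parts I could see, though the hammer, jar and level were only partly in view.

While turning the sleeve I saw side and vertical forces of up to about 25 N, because the grip was slightly off its axis. That is well under the wrist limit.

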